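# Load LED lamps in the test fixture, fit the aperture plate, bring the sensor over

## Robot

A 7-joint arm with a two-finger parallel gripper is mounted at the origin on the work surface. World frame = base frame: x ahead of the robot, y to its left, z up, the work surface at z = 0. Lengths are in mm, angles in degrees, forces in N, time in s.
With the tool pointing down it reaches from about 375 to 925 mm from the base axis. Payload 3.1 kg.
Tool frame: the origin (TCP) lies midway between the tips of the shut fingers; the grasp point (between the pads) lies 19 mm behind it; z points along the fingers, y is the direction in which the jaws open and shut (so a half turn about z gives the same grasp; the last joint's range is limited). The gripper opens to 85 mm and grips with 20 to 120 N. Pads are 22 mm wide; open, the fingers measure 114 mm over their backs; the gripper's body (76 mm by 85 mm) begins 54 mm behind the grasp point. The pads swing forward as they close: fully open they stand 13 mm farther back than shut.
Start: joints at [67.907, 21.939, 2.515, 91.553, -1.026, 66.532, -2.859], TCP at [184.518, -623.262, 231.269] pointing down, gripper open.
Joint ranges: [-149.38, 149.38], [-23.57, 123.04], [-84.95, 90], [0, 143.3], [-89.99, 269.99], [3.08, 112.72], [-163.45, 163.45]. Speed limits (degrees/s): [159.86, 159.86, 180, 180, 180, 180, 180].

## Interface

Orientations are given as a 3x3 rotation matrix whose columns are the frame's x, y, z axes.
In Python, from plant import monitor, viewer, env, finder gives the robot as it stands.
- The arm moves only by the tool play_rows, never from a script. Its argument "motion" is text: rows parted by semicolons, each of 7 numbers parted by spaces: the turn, a rotation vector about the world's x, y, z in rad, then the shift along the world's x, y, z in cm, then the closure, from -1 (fully open) to 1 (shut). In form: ax ay az dx dy dz gripper; .... A call has 1 to 10 rows; each row shifts and turns the pose as measured when the row begins; what a row does not reach is not made up. A row lasts 1/10 s, in which the tool goes at most 50 mm and 8.59 degrees, less where a joint would pass 70% of its speed; a pose out of reach is approached as far as the arm can. A call with a gripper value outside its range is refused whole. The fingers move at their own pace and stop on an object; "force" is the grip in N (left out, the last holds). Time passes only in rows, so rows that do not move let the fingers close. It gives the time, the measured TCP pose, the force and the opening at its end, in the units of the state.
- monitor.sense(): the state, without advancing time (a new reading comes with each control period).
- viewer.camera(name): name is "scene" or "side" or "wrist"; returns a dict with "img" (384x512x3 uint8, red, green, blue), "fovy" (degrees; the focal length in pixels is half the picture's height over the tangent of half this angle, whatever the lens; pixels are square), "cx", "cy" (the principal point, pixels), "R" (3x3) and "t" (3): a world point X has camera coordinates R X + t. Camera axes: x right, y down, z forward; pixel columns grow to the right and rows downward; lengths in mm; the calibration is good to about 2 mm. A picture is of the moment at which its call begins. There is no depth.
- env.finish_job(): hands the job in, once; it reports no verdict.
Trained networks look in a picture, given as the dict that the camera call returned (one of the last four; its "shot" number tells which), for a name from the list of things; names that differ only in an ending like _2 or _b are one class to them, and where a whole thing is asked for, a point or a joint stands for the part that bears it (a point fixed in the world has none). Each returns a list of dicts, best first, with "p" (0 to 1); they miss things now and then, are a little off and sometimes report something else, mostly with a low value. They report only what shows in the picture. A call takes as long as a camera call.
- finder.search_frame(picture, query): "bbox" ([centre column, centre row, width, height] as shares, 0 to 1, of the picture: columns of its width, rows of its height, round what is visible of it).
- finder.cut_out(picture, query): "region" (384x512 bool, what is visible of it) and "bbox" ([centre column, centre row, width, height] as shares, 0 to 1, of the picture: columns of its width, rows of its height, round what is visible of it).
- finder.spot_point(picture, query): "xy" ([column, row] as shares, 0 to 1, of the picture: columns of its width, rows of its height: a listed point, or the origin of a listed thing).
The state is a dict: "time_s": time; "joint_pos": joint angles; "joint_velocities": joint speeds; "joint_torque": joint torques, N m; "position": TCP position; "orientation": TCP orientation; "wrist_force": force on the tool from outside, world axes, zero at the start; "ft_torque": the same for the moment, N m; "finger_gap": finger opening in mm.
Only numpy, scipy, OpenCV 4.12 (cv2) and the standard library are available. Lean on these libraries where they do the work, as an engineer would, in place of code of your own. Each camera call takes 0.05 s, during which the arm holds its last target. There are 200 camera calls.

## Task

Swing the sensor arm back to its far stop, clear of the fixture, then lay every loose LED lamp, lens up, flat in a pocket of the carriage (any pocket, one lamp each; some may stay empty). Lower the aperture plate gently and level over the two guide pins until it sits down on both pin shoulders; only then slide the loaded carriage away from the robot to its end stop, and finally swing the sensor arm round to its other stop, over the middle of the plate. Leave the other things on the bench where they are.

Things in the scene. Friction and masses are not known exactly. Their poses are not given: they have to be found in the camera images.
- lamp1: LED work lamp: a black finned block with a clear lens and four round reflectors on top, 48 (own x) x 64 (own y) x 44 mm high, 0.28 kg, heaviest low down; two or three are present, alike. Starts lens up on the bench beside the fixture. Origin at the centre of its underside, z up out of the lens.
- lamp2: LED work lamp: a black finned block with a clear lens and four round reflectors on top, 48 (own x) x 64 (own y) x 44 mm high, 0.28 kg, heaviest low down; two or three are present, alike. Starts lens up on the bench beside the fixture. Origin at the centre of its underside, z up out of the lens.
- lamp3: LED work lamp: a black finned block with a clear lens and four round reflectors on top, 48 (own x) x 64 (own y) x 44 mm high, 0.28 kg, heaviest low down; two or three are present, alike. Starts lens up on the bench beside the fixture. Origin at the centre of its underside, z up out of the lens.
- plate: Aperture plate: bare aluminium, 240 (x) x 88 (y) x 8 mm, 0.45 kg, with three rectangular windows and, at x = +104 and -104 mm on its long centre line, two round 14 mm through holes for the guide pins. Either way round fits. Starts flat on the bench. Origin at the centre of its underside, z up. On top a black bar handle.
- plate_handle (a point): Centre of the plate's handle bar, 46 mm above the plate's underside over its middle (its centre of mass lies there in x and y). The bar runs along the plate's x: 86 long, 16 wide (y), 14 mm high; free space of 31 mm under it between its two feet at x = +-29 mm.
- nest (a point): Point on the carriage midway between the two guide pins, at the height of their shoulders (71 mm above the bench): the plate's origin belongs here. x along the row of pockets and the slide (away from the robot), y across, z up. Pins stand at x = +-104 mm: a shoulder of 20 mm diameter up to this height, above it a 12 mm pin 28 mm tall whose last 10 mm taper to 5 mm.
- pin_near (a point): Tip of the guide pin nearer the robot, 28 mm above its shoulder.
- pin_far (a point): Tip of the guide pin farther from the robot, 28 mm above its shoulder.
- pocket_near (a point): Centre of the floor of the one nearest the robot of three pockets in the aluminium carriage (240 x 100 mm), in a row between the pins at 58 mm spacing. Each pocket is 53 (x) x 69 (y) x 16 mm deep; floor 24 mm above the bench. A lamp lies in it with its 64 mm side along y; its origin then coincides with this point and its top is 2.5 mm under the pin shoulders. Axes as the fixture's: x along the slide away from the robot, z up.
- pocket_mid (a point): Centre of the floor of the middle one of three pockets in the aluminium carriage (240 x 100 mm), in a row between the pins at 58 mm spacing. Each pocket is 53 (x) x 69 (y) x 16 mm deep; floor 24 mm above the bench. A lamp lies in it with its 64 mm side along y; its origin then coincides with this point and its top is 2.5 mm under the pin shoulders. Axes as the fixture's: x along the slide away from the robot, z up.
- pocket_far (a point): Centre of the floor of the farthest one of three pockets in the aluminium carriage (240 x 100 mm), in a row between the pins at 58 mm spacing. Each pocket is 53 (x) x 69 (y) x 16 mm deep; floor 24 mm above the bench. A lamp lies in it with its 64 mm side along y; its origin then coincides with this point and its top is 2.5 mm under the pin shoulders. Axes as the fixture's: x along the slide away from the robot, z up.
- carriage (a joint): Travel of the carriage along its slide, m: 0 nearest the robot, 0.10 at the end stop away from it. Stays where left; takes about 3 N to move.
- slide_knob (a point): Centre of the top of the carriage's upright black knob: 22 mm diameter, 44 mm free height, at the carriage's right side (seen from the robot) near its robot end, 100 mm towards the robot and 85 mm to the right of the nest point; top 77 mm above the bench, bracket 33 mm.
- sensor_arm (a joint): Swing of the sensor arm, rad: 0 at its stop with the arm straight across the slide and the sensor over the middle of the plate when the carriage is at its end stop; grows as the arm swings (clockwise from above) towards the robot and then away to the left, 2.0 at its far stop, clear of the fixture. Starts part-way, over the pockets. Stays where left; takes about 0.08 N m (under 1 N at the knob).
- head_knob (a point): Centre of the top of the upright black knob on the sensor head at the arm's end: 22 mm diameter, 41 mm free height, top 244 mm above the bench, 120 mm from the hinge axis. Under it the arm bar (14 mm thick) and the round black sensor head (52 mm diameter, underside 153 mm above the bench).
- head_hinge (a point): Point on the sensor arm's vertical hinge axis, 185 mm above the bench, on a 22 mm post at the left side of the fixture; its axes turn with the arm, its own -y points along the arm to the knob.
- spool: Bystander: spool of red wire, 70 mm diameter, 50 mm high, standing on its flange. Origin at the centre of its underside.
- meter: Bystander: yellow hand-held meter lying flat, 130 x 70 x 32 mm. Origin at the centre of its underside.
- screwdriver: Bystander: screwdriver lying on the bench. Origin under its middle.
- spray_can: Bystander: upright spray can, 60 mm diameter, 170 mm high. Origin at the centre of its underside.
- bracket: Bystander: U-shaped dark steel lamp bracket, 90 x 35 x 42 mm. Origin at the centre of its underside.
- connector: Bystander: grey plug connector, 80 x 35 x 28 mm. Origin at the centre of its underside.
- fixture: Light-test fixture: dark steel base plate 400 (x) x 100 mm with two rails, fixed to the bench, carrying the carriage and, at its left, the sensor arm's post. Origin at the centre of its underside; x along the slide, away from the robot; z up.

How it is judged:
By the outcome, as a careful person would: the job done as asked, in the order asked, and still so for the second after the job is handed in, with the robot touching nothing.
Of lamp1, lamp2, lamp3 only 2 to 3 are there at a start; the rules pass over those that are not, and their reading is None.
At some moment in a run one of lamp1, lamp2, lamp3, plate may be knocked a few centimetres aside while the robot is not near it.
It also fails if it takes over 210 s, if anything falls off the work surface, if the arm or the gripper's body presses on something with over 40 N, if the wrist force passes 120 N, or if a joint passes its speed limit or range.

## Working session

There is one attempt and no reset: what is moved stays moved. The work goes in short steps, Python scripts to look and compute and a tool call to move; the robot and the scene stay as the last step left them, time stands still between calls to the robot, and variables do not carry over. Pictures are saved under pics/ and viewed, about 12 in all and at most 16, crops included, and the job is handed in when it is done.

Besides the shell and the picture viewer there is one more tool, called after ">>>" as a command line: name --argument value ..., lists and objects as JSON in quotes. play_rows: Moves the arm, as the interface text tells. Its arguments: {"type":"object","properties":{"motion":{"type":"string"},"force":{"type":"number"}},"required":["motion"]}

```bash
mkdir -p pics; ls
cat > h.py <<'E'
import numpy as np, cv2
from plant import monitor, viewer, env, finder
def K(p):
    f=192/np.tan(np.radians(p["fovy"])/2); return f,p["cx"],p["cy"]
def ray(p,u,v):
    f,cx,cy=K(p); R=np.array(p["R"]);t=np.array(p["t"])
    d=R.T@np.array([(u-cx)/f,(v-cy)/f,1]); return -R.T@t,d
def atz(p,u,v,z):
    c,d=ray(p,u,v); return c+d*(z-c[2])/d[2]
def proj(p,X):
    f,cx,cy=K(p); c=np.array(p["R"])@np.array(X,float)+np.array(p["t"]); return cx+f*c[0]/c[2],cy+f*c[1]/c[2]
def tri(l):
    A=np.zeros((3,3));b=np.zeros(3)
    for p,u,v in l:
        c,d=ray(p,u,v); d/=np.linalg.norm(d); M=np.eye(3)-np.outer(d,d); A+=M;b+=M@c
    X=np.linalg.solve(A,b); return X,[np.hypot(*(np.array(proj(p,X))-(u,v))) for p,u,v in l]
def spot(p,q):
    return [(r["xy"][0]*512,r["xy"][1]*384,r["p"]) for r in finder.spot_point(p,q)]
def save(p,n,s=1.5):
    cv2.imwrite(f"pics/{n}.png",cv2.resize(p["img"][:,:,::-1],None,fx=s,fy=s))
E
python3 - <<'E'
from h import *
np.set_printoptions(precision=1,suppress=True)
a=viewer.camera("scene");b=viewer.camera("side")
save(a,"s1");save(b,"d1")
for q in ["lamp1","plate","plate_handle","nest","pin_near","pin_far","pocket_near","pocket_mid","pocket_far","slide_knob","head_knob","head_hinge","fixture","spray_can","spool","meter","screwdriver","bracket","connector"]:
    A=spot(a,q);B=spot(b,q)
    print(q,"A",np.array(A[:4]).tolist() and [[round(x,2) for x in r] for r in A[:4]],"B",[[round(x,2) for x in r] for r in B[:4]])
    if A and B and q!="lamp1":
        X,e=tri([(a,*A[0][:2]),(b,*B[0][:2])]);print("   ",X,np.round(e,1))
    if q=="lamp1":
        for r in A[:4]: print("  z0 A",atz(a,r[0],r[1],0))
        for r in B[:4]: print("  z0 B",atz(b,r[0],r[1],0))
s=monitor.sense();print(s["position"],np.array(s["orientation"]))
E
```

```text
pics
lamp1 A [[173.82, 272.99, 0.98], [208.79, 242.92, 0.85], [167.99, 240.81, 0.67]] B [[253.9, 180.71, 0.87], [269.62, 206.71, 0.83], [292.61, 183.09, 0.55]]
  z0 A [ 570.2 -365.4    0. ]
  z0 A [ 510.1 -220.2    0. ]
  z0 A [ 439.3 -345.3    0. ]
  z0 B [ 582.3 -366.1    0. ]
  z0 B [ 507.8 -201.     0. ]
  z0 B [ 439.1 -368.2    0. ]
plate A [[121.19, 256.09, 0.24]] B [[261.58, 341.68, 0.9], [231.42, 229.4, 0.33]]
    [ 354.3 -350.  -471.6] [66.2 73.3]
plate_handle A [[343.09, 171.61, 0.84], [374.58, 221.68, 0.64]] B [[262.6, 331.01, 0.68], [291.17, 204.21, 0.31]]
    [465.5 364.6  48.7] [1.2 2.1]
nest A [[266.09, 219.8, 0.93]] B [[250.21, 219.19, 0.79]]
    [551.5 -21.   69.2] [0.7 0.8]
pin_near A [[252.72, 195.3, 0.56], [265.78, 216.88, 0.55], [206.8, 242.92, 0.54]] B [[284.31, 212.39, 0.69]]
    [452.9 -25.1  98.8] [0.9 1.1]
pin_far A [[279.4, 235.01, 0.8], [274.48, 189.5, 0.46], [268.39, 239.39, 0.36]] B [[215.09, 205.9, 0.94]]
    [653.4 -23.2 107.4] [0.2 0.2]
pocket_near A [[260.2, 215.12, 0.86], [275.4, 193.5, 0.17]] B [[267.11, 238.2, 0.86], [201.52, 205.59, 0.26]]
    [4
[... 808 characters left out ...]
l A [[241.51, 293.41, 0.62], [174.69, 276.6, 0.25]] B [[203.42, 205.4, 0.59]]
    [ 731.7 -193.6   -8.3] [0.8 0.8]
meter A [[377.29, 220.8, 0.95]] B [[165.32, 333.2, 0.83], [207.72, 208.2, 0.46]]
    [693.6 363.9   5.2] [0.7 1.1]
screwdriver A [[284.11, 181.59, 0.48]] B [[315.6, 285.08, 0.66]]
    [356.  156.6  -4.5] [1.6 2.5]
bracket A [[120.78, 257.51, 0.83], [273.61, 190.69, 0.48]] B [[299.21, 166.62, 0.53]]
    [ 423.2 -511.4   -9.7] [1.2 1. ]
connector A [[132.51, 290.38, 0.7], [264.91, 229.52, 0.56]] B [[231.01, 230.78, 0.64], [263.22, 159.4, 0.46], [168.29, 334.0, 0.2]]
    [ 585.7 -450.5 -190.1] [36.3 31.7]
[ 184.5 -623.3  231.3] [[ 1.   0.3  0. ]
 [ 0.3 -1.  -0. ]
 [ 0.   0.  -1. ]]
```

View pics/s1.png

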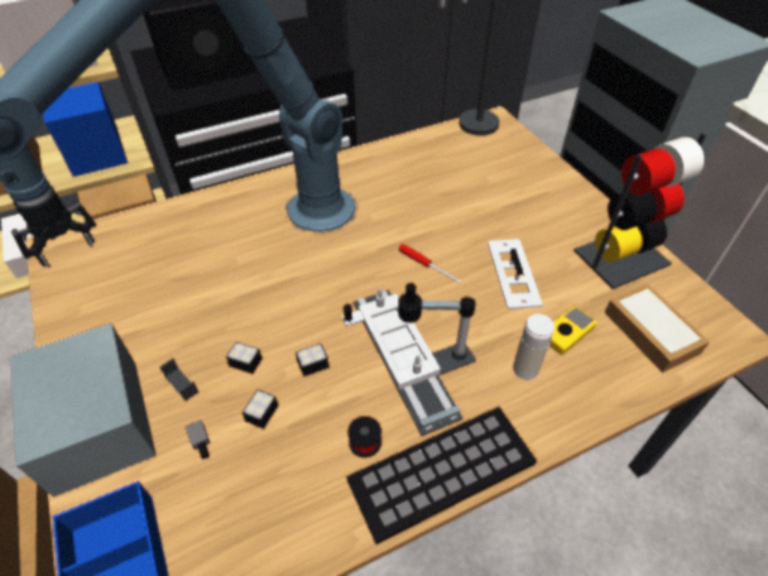

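View pics/d1.png

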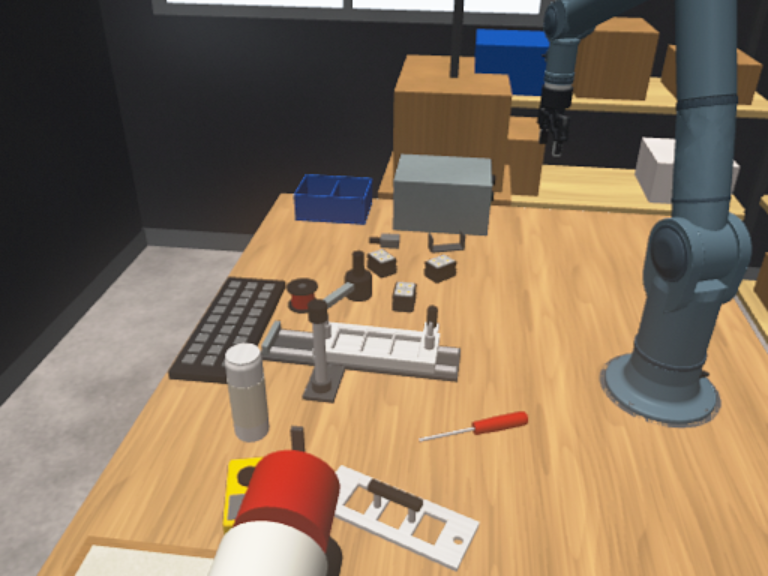

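The scene shows three lamps right of the fixture, near (575,-366), (508,-212) and (440,-355). The plate is on the left at about (465,365), and the sensor arm is over the carriage. In the scene picture the lamps are at (243,357), (312,359) and (260,408), the head knob is at (409,293) and the plate is at (515,272). I'll move in for wrist views.

>>> play_rows --motion "0 0 0 2.4 3.4 1.7 -1;0 0 0 2.4 3.4 1.7 -1;0 0 0 2.4 3.4 1.7 -1;0 0 0 2.4 3.4 1.7 -1;0 0 0 2.4 3.4 1.7 -1;0 0 0 2.4 3.4 1.7 -1;0 0 0 2.4 3.4 1.7 -1;0 0 0 2.4 3.4 1.7 -1;0 0 0 2.4 3.4 1.7 -1;0 0 0 2.4 3.4 1.7 -1" --force 40

```text
time_s: 3.0
position: [421.2, -273.8, 404.2]
orientation: [[0.964, 0.266, -0.005], [0.266, -0.964, -0.0], [-0.005, -0.001, -1.0]]
wrist_force: [0.4, -0.1, 0.8]
finger_gap: 85.4
```

Run:
```python
from h import *
np.set_printoptions(precision=2,suppress=True)
w=viewer.camera("wrist");save(w,"w1",1.2);s=monitor.sense()
print(s["position"],np.array(s["orientation"]),s["joint_pos"])
R=np.array(w["R"]);c=-R.T@np.array(w["t"]);print("cam",c,"axis",R[2],"right",R[0],w["fovy"])
print("cam in tool",np.array(s["orientation"]).T@(c-s["position"]))
for q in ["lamp1","slide_knob","pin_near","pin_far","nest"]:
    for r in spot(w,q)[:4]: print(q,np.round(r,2),atz(w,r[0],r[1],{"lamp1":0,"slide_knob":77,"pin_near":99,"pin_far":99,"nest":71}[q]))
```

```text
[ 428.28 -265.31  408.1 ] [[ 0.96  0.28  0.  ]
 [ 0.28 -0.96  0.  ]
 [ 0.   -0.   -1.  ]] [ 42.32   0.46 -15.14  96.37  -0.07  83.03 -46.56]
cam [ 500.74 -250.84  546.41] axis [-0.31 -0.09 -0.95] right [ 0.27 -0.96 -0.  ] 68.87043090798127
cam in tool [  74.2     6.31 -138.  ]
lamp1 [246.02  83.6    0.83] [ 510.83 -223.54    0.  ]
lamp1 [331.72  65.89   0.73] [ 580.38 -364.23    0.  ]
lamp1 [299.21 143.5    0.68] [ 432.31 -351.26    0.  ]
slide_knob [157.49 101.49   0.59] [445.82 -97.47  77.  ]
pin_near [97.79 89.2   0.92] [442.12 -15.26  99.  ]
pin_near [140.9    5.49   0.6 ] [568.24 -63.23  99.  ]
pin_near [243.71  81.91   0.43] [ 510.37 -224.57   99.  ]
pin_far [97.38 91.01  0.43] [439.35 -14.89  99.  ]
nest [116.38  19.89   0.92] [544.27 -18.79  71.  ]
```

>>> play_rows --motion "0 0 0 1.5 3 0.2 -1;0 0 0 1.5 3 0.2 -1;0 0 0 1.5 3 0.2 -1;0 0 0 1.5 3 0.2 -1;0 0 0 1.5 3 0.2 -1;0 0 0 1.5 3 0.2 -1;0 0 0 1.5 3 0.2 -1;0 0 0 1.5 3 0.2 -1;0 0 0 0 0 0 -1"

```text
time_s: 4.2
position: [530.8, -50.7, 409.3]
orientation: [[0.976, 0.217, -0.025], [0.217, -0.976, 0.004], [-0.023, -0.009, -1.0]]
wrist_force: [0.6, 0.3, 0.0]
finger_gap: 85.3
```

```bash
cat > look.py <<'E'
from h import *
import sys
np.set_printoptions(precision=1,suppress=True)
w=viewer.camera("wrist");save(w,sys.argv[1],1.4);s=monitor.sense()
print(np.array(s["position"]),np.array(s["orientation"])[:,1],np.array(s["wrist_force"]))
Z=dict(slide_knob=77,pin_near=99,pin_far=99,nest=71,head_knob=244,head_hinge=185,pocket_near=24,pocket_mid=24,pocket_far=24,lamp1=0,plate=0,plate_handle=46,fixture=0)
for q in sys.argv[2:]:
    for r in spot(w,q)[:4]: print(q,np.round(r,2),atz(w,r[0],r[1],Z[q]))
E
python3 look.py w2 head_knob head_hinge pin_near pin_far nest slide_knob pocket_near pocket_mid pocket_far fixture lamp1
```

```text
[530.  -54.4 408.9] [ 0.2 -1.  -0. ] [ 0.3 -0.9  0.3]
head_knob [231.5 113.4   0.8] [582.3  -7.1 244. ]
head_knob [425.1 144.3   0.7] [ 596.1 -219.8  244. ]
head_knob [341.1 161.9   0.3] [ 557.2 -136.6  244. ]
head_hinge [155.7  42.5   1. ] [635.9  99.1 185. ]
pin_near [231.1 188.8   0.8] [443.9 -17.6  99. ]
pin_far [264.4  62.4   0.8] [649.3 -29.1  99. ]
pin_far [342.3 162.1   0.2] [ 530.4 -188.2   99. ]
nest [244.7 128.3   0.7] [545.2 -19.1  71. ]
slide_knob [277.1 195.3   0.7] [ 441.6 -100.4   77. ]
pocket_near [239.4 153.1   0.6] [490.4 -17.3  24. ]
pocket_mid [247.1 124.1   0.9] [546.8 -20.6  24. ]
pocket_mid [423.4 144.6   0.2] [ 581.9 -351.9   24. ]
pocket_far [255.4  92.2   0.7] [604.5 -23.7  24. ]
fixture [252.2 106.    0.8] [578.7 -22.7   0. ]
fixture [365.6  36.4   0.3] [ 735.3 -191.     0. ]
lamp1 [424.6 143.5   0.8] [ 583.  -367.8    0. ]
lamp1 [341.6 162.3   0.7] [ 511.2 -221.2    0. ]
lamp1 [140.3 196.2   0.5] [348.  170.3   0. ]
```

View pics/w2.png

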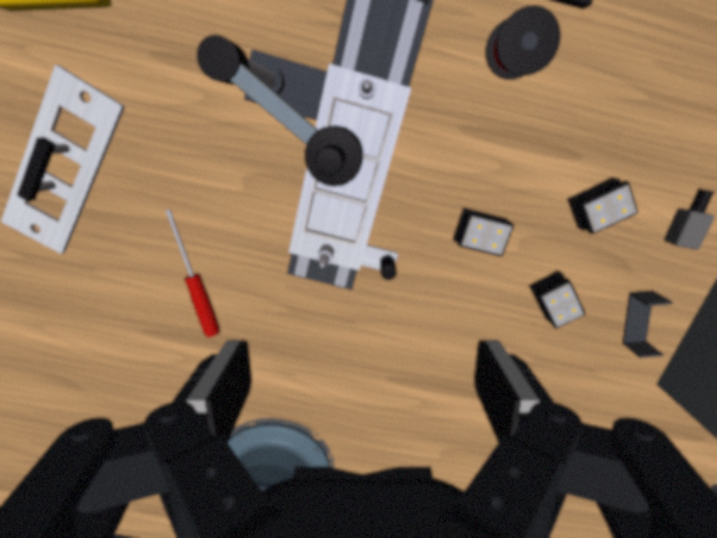

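The fixture yaw is about -3.2°. The hinge is at about (637,95) and the knob at about (583,-8), seen at pixel (332,155) in the view. I'll cage the knob loosely, with the jaws along its tangent, and swing it.

>>> play_rows --motion "0 0 0.146 0.8 0.6 -1.2 0;0 0 0.146 0.8 0.7 -1.2 0;0 0 0.146 0.8 0.7 -1.2 0;0 0 0.146 0.8 0.7 -1.2 0;0 0 0.146 0.8 0.7 -1.2 0;0 0 0.146 0.8 0.7 -1.2 0;0 0 0 0 0 0 0;0 0 0 0 0 0 0"

```text
time_s: 5.6
position: [579.5, -14.3, 337.6]
orientation: [[0.444, 0.896, -0.011], [0.896, -0.444, -0.016], [-0.019, -0.003, -1.0]]
wrist_force: [0.4, 0.2, 1.1]
finger_gap: 42.8
```

```bash
python3 look.py w3 head_knob head_hinge; python3 -c "
from h import *
s=monitor.sense();print(s['finger_gap'],s['joint_pos'])"
```

```text
[579.4 -14.2 337.6] [ 0.9 -0.4 -0. ] [ 0.2  0.8 -0.5]
head_knob [256.8 185.7   0.6] [579.4  -8.9 244. ]
head_hinge [258.7  42.    0.7] [635.1  99.9 185. ]
42.819435303007616 [ 25.60109808  13.34235074 -33.75505953  92.00569548   8.40482486
  77.66713207 -35.65176679]
```

>>> play_rows --motion "0 0 0 0.1 0.3 -2.2 0;0 0 0 0 0.3 -2.2 0;0 0 0 0 0 -2.2 0;0 0 0 0 0 -2.2 0;0 0 0 0 0 -2.2 0;0 0 0 0 0 -1.6 0;0 0 0 0 0 0 0"

```text
time_s: 6.45
position: [583.5, -13.2, 216.6]
orientation: [[0.459, 0.889, 0.005], [0.889, -0.458, -0.021], [-0.017, 0.014, -1.0]]
wrist_force: [-0.4, -0.4, 0.4]
finger_gap: 42.1
```

```bash
python3 look.py w4 head_knob
python3 - <<'E'
import numpy as np
h=np.array([636,98.]);
for a in range(28,119,9):
    r=np.radians(a);print(a,h+119*np.array([-np.sin(r),-np.cos(r)]))
E
```

```text
[584.5 -13.3 218. ] [ 0.9 -0.5  0. ] [0.6 0.4 0.4]
head_knob [251.  273.    0.9] [580.2  -9.4 244. ]
28 [580.13288403  -7.07076355]
37 [564.38401224   2.9623743 ]
46 [550.39856376  15.33565392]
55 [538.52090673  29.74440407]
64 [529.04350849  45.83383353]
73 [522.19973404  63.20776714]
82 [518.15809982  81.43840099]
91 [517.01812428 100.07683637]
100 [518.80787739 118.66413314]
109 [523.4832895  136.74261038]
118 [530.92923645 153.86711597]
```

View pics/w4.png

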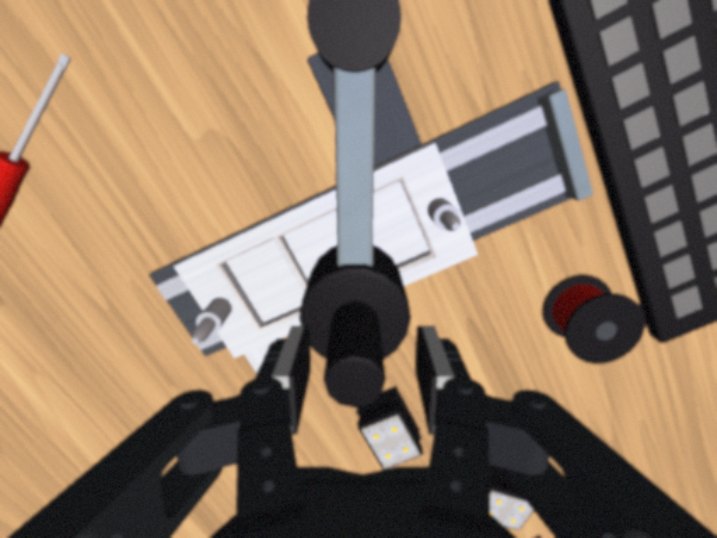

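The knob sits between the fingers at about (355,375), with clear space on both sides. I'll swing it along the arc.

>>> play_rows --motion "0 0 -0.078 -0.9 0.6 0 0;0 0 -0.078 -0.8 0.5 0 0;0 0 -0.078 -0.7 0.6 0 0;0 0 -0.078 -0.7 0.6 0 0;0 0 -0.078 -0.6 0.7 0 0;0 0 -0.078 -0.6 0.7 0 0;0 0 -0.078 -0.5 0.8 0 0;0 0 -0.078 -0.5 0.8 0 0;0 0 -0.078 -0.35 0.87 0 0;0 0 -0.078 -0.35 0.87 0 0"

```text
time_s: 7.55
position: [537.0, 51.6, 239.9]
orientation: [[0.965, 0.263, 0.022], [0.264, -0.964, -0.043], [0.01, 0.048, -0.999]]
wrist_force: [0.6, -0.6, -0.8]
finger_gap: 42.6
```

```bash
python3 look.py w5 head_knob
```

```text
[536.7  54.1 240.3] [ 0.3 -1.   0. ] [0.1 2.  0.4]
head_knob [279.2 264.9   0.7] [529.4  38.7 244. ]
```

>>> play_rows --motion "0.043 0.022 0 -0.9 -0.6 0 0;0 0 0 0 0 -1.4 0;0 0 0 0 0 -1.4 0;0 0 0 0 0 0 0"

```text
time_s: 8.05
position: [531.0, 48.1, 214.0]
orientation: [[0.961, 0.275, 0.01], [0.275, -0.962, 0.002], [0.01, 0.001, -1.0]]
wrist_force: [-0.6, 0.2, 0.4]
finger_gap: 42.7
```

```bash
python3 look.py w6 head_knob; python3 -c "
from h import *
print(np.round(monitor.sense()['orientation'],3))"
```

```text
[531.5  48.5 214.8] [ 0.3 -1.   0. ] [ 0.6 -0.8 -0.6]
head_knob [267.4 279.9   1. ] [530.3  44.8 244. ]
head_knob [228.7  30.8   0.6] [627.4  88.  244. ]
head_knob [508.5  50.    0.3] [649.5 -12.2 244. ]
[[ 0.961  0.275  0.012]
 [ 0.275 -0.961  0.003]
 [ 0.012  0.001 -1.   ]]
```

>>> play_rows --motion "0.004 0.002 -0.078 -0.34 0.87 -0.2 0;0.004 0.002 -0.078 -0.34 0.87 -0.2 0;0.004 0.002 -0.078 -0.2 0.91 -0.2 0;0.004 0.002 -0.078 -0.2 0.91 -0.2 0;0.004 0.002 -0.078 -0.06 0.93 -0.2 0;0.004 0.002 -0.078 -0.06 0.93 -0.2 0;0.004 0.002 -0.078 0.09 0.93 -0.2 0;0.004 0.002 -0.078 0.09 0.93 -0.2 0;0.004 0.002 -0.078 0.23 0.9 -0.2 0;0 0 0 0 0 0 0"

```text
time_s: 9.15
position: [528.1, 132.4, 200.4]
orientation: [[0.902, -0.432, 0.012], [-0.433, -0.901, 0.025], [-0.0, -0.028, -1.0]]
wrist_force: [0.5, -0.2, 0.7]
finger_gap: 42.6
```

```bash
python3 look.py w7 head_knob head_hinge; python3 -c "
from h import *
print(np.round(monitor.sense()['orientation'],3))"
```

```text
[528.1 131.7 200.5] [-0.4 -0.9 -0. ] [-1.  -0.9  0.6]
head_knob [278.2 302.6   0.8] [521.4 126.3 244. ]
head_hinge [233.5  27.3   0.8] [636.4  96.  185. ]
[[ 0.901 -0.433  0.011]
 [-0.434 -0.901  0.024]
 [-0.    -0.027 -1.   ]]
```

>>> play_rows --motion "-0.024 0.011 0 0 0 1.1 0;0 0 -0.078 0.2 0.75 -0.1 0;0 0 -0.078 0.25 0.75 -0.1 0;0 0 -0.078 0.3 0.75 -0.1 0;0 0 0 0.35 0.75 0 0;0 0 0 0.35 0.7 0 0;0 0 0 0.2 0.5 0 0;0 0 0 0.2 0.4 0 0;0 0 0 0.2 0.4 0 0"

```text
time_s: 10.2
position: [538.2, 154.0, 207.6]
orientation: [[0.769, -0.639, -0.037], [-0.64, -0.768, -0.043], [-0.0, 0.057, -0.998]]
wrist_force: [-6.1, -6.1, 5.1]
finger_gap: 42.9
```

```bash
python3 look.py w8 head_knob head_hinge
```

```text
[538.2 154.  207.5] [-0.6 -0.8  0.1] [-5.7 -6.1  5.6]
head_knob [280.7 289.    0.8] [531.6 150.5 244. ]
head_knob [367.1  58.8   0.7] [587.3  67.3 244. ]
head_knob [454.5 149.1   0.3] [537.   57.7 244. ]
head_hinge [219.8  34.9   0.8] [636.2  98.5 185. ]
head_hinge [340.2   9.1   0.2] [605.7  42.3 185. ]
```

The swing ended with about 8 N of contact force, so the arm is at its far stop. I'll back off, lift and go over the lamps.

>>> play_rows --motion "0.03 0 0 -0.2 -0.6 0 0;0.03 -0.03 0 0 0 1 0;0 0 0 0 0 3 0;0 0 0.1 0 0 3.5 -0.5;0 0 0.13 0 -3 1 -1;0 0 0.13 0 -4.8 0 -1;0 0 0.13 0 -4.8 0 -1;0 0 0 -0.5 -4.8 0 -1;0 0 0 -0.5 -4.8 0 -1;0 0 0 -0.5 -4.8 0 -1"

```text
time_s: 11.35
position: [522.5, -116.2, 298.5]
orientation: [[0.988, -0.153, -0.003], [-0.153, -0.988, 0.014], [-0.005, -0.014, -1.0]]
wrist_force: [0.9, 0.2, 0.2]
finger_gap: 85.0
```

>>> play_rows --motion "0 0 0 -0.5 -4.8 0 -1;0 0 0 -0.5 -4.8 0 -1;0 0 0 -0.5 -4.8 0 -1;0 0 0 -0.5 -4.8 0 -1;0 0 0 0 -3 0 -1;0 0 0 0 0 0 -1"

```text
time_s: 11.95
position: [497.6, -358.3, 300.0]
orientation: [[0.988, -0.154, 0.002], [-0.154, -0.988, 0.005], [0.001, -0.005, -1.0]]
wrist_force: [-0.1, -0.4, 0.9]
finger_gap: 85.5
```

```bash
cat > lamps.py <<'E'
from h import *
import sys
np.set_printoptions(precision=3,suppress=True)
w=viewer.camera("wrist");save(w,sys.argv[1],1.4);s=monitor.sense()
print(np.array(s["position"]),"\n",np.array(s["orientation"]))
for r in finder.cut_out(w,"lamp1")[:4]:
    m=r["region"].astype(np.uint8)
    g=cv2.cvtColor(w["img"],cv2.COLOR_RGB2GRAY)
    l=((g>110)&(m>0)).astype(np.uint8)
    n,lab,st,ce=cv2.connectedComponentsWithStats(cv2.morphologyEx(l,cv2.MORPH_CLOSE,np.ones((3,3))))
    if n<2: print("none",r["p"],r["bbox"]);continue
    k=1+np.argmax(st[1:,4]); vs,us=np.nonzero(lab==k)
    P=np.array([atz(w,u,v,44)[:2] for u,v in zip(us,vs)],np.float32)
    (c,wh,a)=cv2.minAreaRect(P)
    ang=a if wh[0]>wh[1] else a+90
    print("p",round(r["p"],2),"px",ce[k],"top centroid",P.mean(0),"rect",np.array(c),np.array(wh),"long-axis deg",(ang+90)%180-90,"n",len(us))
E
python3 lamps.py w9; python3 look.py w9 lamp1
```

```text
[ 498.08  -356.1    300.003] 
 [[ 0.988 -0.153  0.002]
 [-0.153 -0.988  0.007]
 [ 0.001 -0.007 -1.   ]]
p 0.95 px [266.413 193.502] top centroid [ 437.836 -358.196] rect [ 437.27  -358.313] [57.105 41.302] long-axis deg 43.41880798339844 n 967
p 0.91 px [255.249  92.216] top centroid [ 583.056 -364.431] rect [ 581.229 -364.588] [48.511 63.84 ] long-axis deg -47.9560546875 n 1518
p 0.6 px [164.418 160.106] top centroid [ 511.517 -219.202] rect [ 511.357 -218.559] [59.587 40.954] long-axis deg 88.42037963867188 n 1105
p 0.51 px [ 36.501 157.164] top centroid [541.083 -36.088] rect [545.006 -36.153] [239.952 167.004] long-axis deg 2.9398624897003174 n 8810
[ 500.3 -350.7  300.2] [-0.1 -1.  -0. ] [ 1.2  1.6 -0.2]
lamp1 [176.7 154.6   0.7] [ 511.  -217.7    0. ]
lamp1 [260.6  94.6   0.7] [ 581.1 -364.4    0. ]
lamp1 [268.6 187.    0.6] [ 435.1 -356.     0. ]
```

View pics/w9.png

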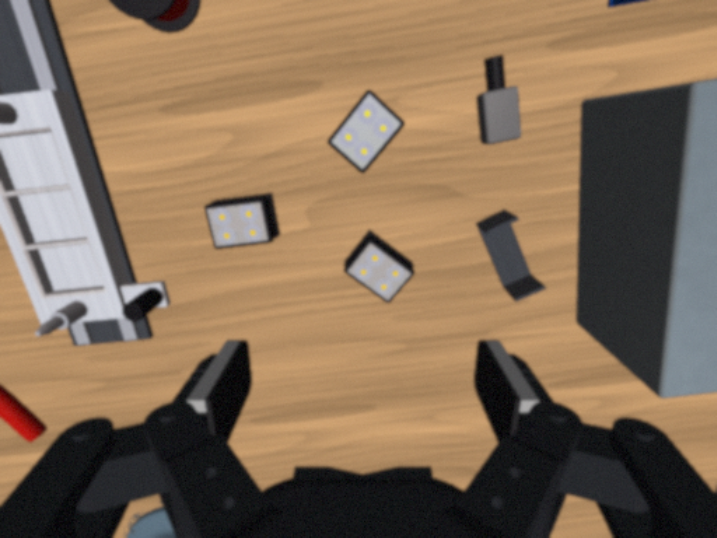

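The three lamps show at (367,131), (240,222) and (380,268), lens up. Their long axes lie at -48°, 88° and 43°. I'll take the middle-left one, lamp A, first.

>>> play_rows --motion "0 0 0.032 0.3 3.3 -2 -1;0 0 0.032 0.3 3.3 -2 -1;0 0 0.032 0.3 3.3 -2 -1;0 0 0.032 0.2 3.3 -2 -1;0 0 0 0 0 -4 -1;0 0 0 0 0 -4 -1;0 0 0 0 0 -2 -1;0 0 0 0 0 0 -1"

```text
time_s: 12.95
position: [518.4, -189.1, 121.0]
orientation: [[0.999, 0.031, 0.016], [0.03, -0.999, 0.013], [0.016, -0.012, -1.0]]
wrist_force: [-0.2, 0.2, -0.5]
finger_gap: 85.2
```

```bash
python3 lamps.py w10|head -5
```

```text
[ 519.429 -188.928  122.393] 
 [[ 0.999  0.031  0.018]
 [ 0.031 -0.999  0.013]
 [ 0.019 -0.012 -1.   ]]
p 0.83 px [484.761 132.659] top centroid [ 578.807 -359.345] rect [ 579.463 -362.994] [40.506 51.575] long-axis deg -49.52397155761719 n 3011
```

>>> play_rows --motion "-0.013 0.018 -0.06 -0.4 -1.5 0 -1;0 0 0 -0.3 -1.2 0 -1;0 0 0 0 0 0 -1;0 0 0 0 0 0 -1"

```text
time_s: 13.45
position: [519.1, -218.2, 131.4]
orientation: [[1.0, -0.027, 0.016], [-0.027, -1.0, -0.007], [0.016, 0.006, -1.0]]
wrist_force: [1.0, 0.2, 0.4]
finger_gap: 85.4
```

```bash
python3 lamps.py w10|head -7
```

```text
[ 519.134 -218.679  131.519] 
 [[ 0.999 -0.028  0.016]
 [-0.027 -1.    -0.007]
 [ 0.016  0.007 -1.   ]]
p 0.8 px [409.503 269.577] top centroid [ 439.6  -359.98] rect [ 438.032 -359.619] [57.607 37.839] long-axis deg 43.79688262939453 n 1916
p 0.58 px [261.284 203.014] top centroid [ 511.926 -219.682] rect [ 511.136 -219.836] [56.522 40.445] long-axis deg 88.2859115600586 n 2781
```

>>> play_rows --motion "0.007 0.016 0 -0.8 -0.1 0 -1;0 0 0 -0.2 0 -2 -1;0 0 0 0 0 -2 -1;0 0 0 0 0 -2 -1;0 0 0 0 0 0 -1"

```text
time_s: 14.05
position: [507.8, -218.8, 71.1]
orientation: [[1.0, -0.025, -0.001], [-0.025, -1.0, 0.001], [-0.001, -0.001, -1.0]]
wrist_force: [-0.4, 0.7, -0.5]
finger_gap: 85.4
```

>>> play_rows --motion "0 0 0 0.35 -0.1 0 -1;0 0 0 0 0 -2 -1;0 0 0 0 0 -2 -1;0 0 0 0 0 -1.5 -1;0 0 0 0 0 -0.4 -1;0 0 0 0 0 0 -1"

```text
time_s: 14.65
position: [516.7, -221.7, 16.1]
orientation: [[1.0, -0.025, 0.007], [-0.024, -1.0, -0.002], [0.007, 0.002, -1.0]]
wrist_force: [0.1, -0.5, 0.2]
finger_gap: 85.1
```

>>> play_rows --motion "0 0 0 -0.45 0.1 -0.5 -1;0 0 0 0 0 0 -1;0 0 0 0 0 0 1;0 0 0 0 0 0 1;0 0 0 0 0 0 1;0 0 0 0 0 0 1" --force 40

```text
time_s: 15.25
position: [513.2, -221.1, 13.2]
orientation: [[1.0, -0.025, 0.01], [-0.025, -1.0, -0.003], [0.01, 0.003, -1.0]]
wrist_force: [0.3, -0.1, -1.2]
finger_gap: 63.1
```

>>> play_rows --motion "0 0 0 0 0 2 1;0 0 0 0 0 4 1;0 0 0 0 0 4 1;0 0 0 0 1 4 1;0 0 0 1 3 3 1;0 0 0 1 3 1 1;0 0 -0.03 1 3 0 1;0 0 0 1 3 0 1;0 0 0 0 0 0 1;0 0 0 0 0 0 1"

```text
time_s: 16.25
position: [543.5, -85.5, 193.4]
orientation: [[0.998, -0.06, -0.004], [-0.06, -0.998, 0.002], [-0.004, -0.001, -1.0]]
wrist_force: [-0.9, -0.7, -3.8]
finger_gap: 63.5
```

```bash
python3 look.py w11 pin_near pin_far nest pocket_near pocket_mid pocket_far slide_knob carriage 2>&1 | tail -30
```

```text
[543.5 -84.5 193.3] [-0.1 -1.  -0. ] [-0.4  0.9 -4.5]
pin_near [207.5 213.7   0.6] [524.2 -35.7  99. ]
pin_far [174.4  67.9   0.9] [648.7 -24.8  99. ]
nest [194.  180.4   0.8] [548.7 -20.3  71. ]
pocket_near [208.5 214.3   0.8] [491.2 -19.8  24. ]
pocket_mid [205.5 171.7   0.8] [544.6 -22.7  24. ]
pocket_far [202.6 117.9   0.6] [604.7 -26.9  24. ]
Traceback (most recent call last):
  File "look.py", line 8, in <module>
    for r in spot(w,q)[:4]: print(q,np.round(r,2),atz(w,r[0],r[1],Z[q]))
             ~~~~^^^^^
  File "h.py", line 18, in spot
    return [(r["xy"][0]*512,r["xy"][1]*384,r["p"]) for r in finder.spot_point(p,q)]
                                                            ~~~~~~~~~~~~~~~~~^^^^^
ValueError: it knows: bracket, connector, fixture, head_hinge, head_knob, lamp, meter, nest, pin_far, pin_near, plate, plate_handle, pocket_far, pocket_mid, pocket_near, screwdriver, slide_knob, spool, spray_can
```

View pics/w11.png

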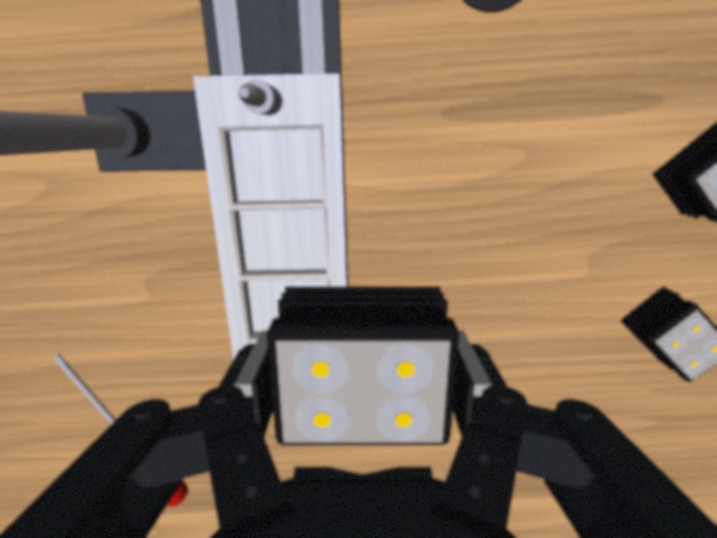

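The lamp is held squarely, with its lens quad at (275,340), (452,336), (450,443) and (279,444). The far pocket rim is at (221,127), (323,125), (327,203) and (231,207). I'll turn these into positions.

```bash
cat > hold.py <<'E'
from h import *
# hold picture and compute from pixel points using same pose
E
python3 - <<'E'
from h import *
np.set_printoptions(precision=1,suppress=True)
w=viewer.camera("wrist");s=monitor.sense();p=np.array(s["position"]);print(p)
img=cv2.cvtColor(w["img"],cv2.COLOR_RGB2GRAY)
def ref(pts):
    q=np.array(pts,np.float32).reshape(-1,1,2)/1.4
    return cv2.cornerSubPix(img,q.copy(),(4,4),(-1,-1),(cv2.TERM_CRITERIA_EPS+cv2.TERM_CRITERIA_MAX_ITER,30,.01)).reshape(-1,2),q.reshape(-1,2)
for name,pts,z in [("lens",[(275,340),(452,336),(450,443),(279,444)],p[2]-13+44),("far",[(221,127),(323,125),(327,203),(231,207)],40),("mid",[(232,210),(327,203),(329,270),(240,276)],40),("carr",[(194,76),(340,73)],40)]:
    a,b=ref(pts)
    A=np.array([atz(w,*x,z) for x in a]);B=np.array([atz(w,*x,z) for x in b])
    print(name,"sub",A[:,:2].tolist() if 0 else A[:,:2].round(1).tolist(),A.mean(0),"raw",B[:,:2].round(1).tolist(),B.mean(0))
E
```

```text
[544.  -86.8 194. ]
lens sub [[564.5, -59.1], [560.9, -115.1], [519.8, -115.4], [523.2, -56.5]] [542.1 -86.5 225. ] raw [[564.7, -59.2], [562.5, -115.8], [519.8, -115.4], [523.2, -54.9]] [542.5 -86.3 225. ]
far sub [[633.7, 5.9], [632.0, -61.0], [578.5, -57.1], [577.7, 9.9]] [605.5 -25.6  40. ] raw [[635.7, 9.4], [632.4, -63.3], [576.7, -61.0], [578.4, 12.2]] [605.8 -25.7  40. ]
mid sub [[577.6, 9.8], [578.5, -57.1], [522.3, -54.5], [520.7, 13.0]] [549.8 -22.2  40. ] raw [[576.0, 11.8], [576.7, -61.0], [522.9, -57.5], [522.5, 14.6]] [549.5 -23.   40. ]
carr sub [[668.5, 24.5], [663.9, -75.7]] [666.2 -25.6  40. ] raw [[669.7, 22.0], [665.0, -78.2]] [667.3 -28.1  40. ]
```

>>> play_rows --motion "0 0 0 1.5 1.5 -1 1;0 0 0 1.5 1.5 -1 1;0 0 0 1.5 1.5 -1 1;0 0 0 1.2 1.2 -1 1;0 0 0 0 0 -1 1;0 0 0 0 0 -1 1;0 0 0 0 0 -1 1;0 0 0 0 0 0 1;0 0 0 0 0 0 1"

```text
time_s: 17.6
position: [600.6, -36.6, 120.6]
orientation: [[0.997, -0.076, -0.004], [-0.076, -0.997, -0.002], [-0.004, 0.003, -1.0]]
wrist_force: [-0.1, 0.8, -2.4]
finger_gap: 63.4
```

>>> play_rows --motion "0 0 0.02 0.6 1.2 -1 1;0 0 0 0 0 -1 1;0 0 0 0 0 -1 1;0 0 0 0 0 0 1;0 0 0 0 0 0 1"

```text
time_s: 18.1
position: [607.3, -24.5, 88.8]
orientation: [[0.998, -0.056, -0.003], [-0.056, -0.998, -0.003], [-0.003, 0.003, -1.0]]
wrist_force: [-0.2, -0.8, -2.9]
finger_gap: 63.1
```

>>> play_rows --motion "0 0 0 0 0 -1 1;0 0 0 0 0 -1 1;0 0 0 0 0 -0.8 1;0 0 0 0 0 0 1;0 0 0 0 0 0 1"

```text
time_s: 18.6
position: [607.3, -25.1, 58.3]
orientation: [[0.998, -0.056, -0.003], [-0.056, -0.998, -0.003], [-0.003, 0.004, -1.0]]
wrist_force: [0.6, 0.7, -2.9]
finger_gap: 63.2
```

```bash
python3 look.py w12 pocket_far pocket_mid nest; python3 look.py w12 pin_far
```

```text
[607.  -25.1  58.2] [-0.1 -1.   0. ] [ 0.2 -0.1 -4. ]
nest [259.1 346.4   0.6] [545.3 -20.5  71. ]
[607.8 -25.   59.2] [-0.1 -1.   0. ] [ 0.5 -0.1 -3.7]
pin_far [254.4 202.4   0.6] [649.7 -24.3  99. ]
```

View pics/w12.png

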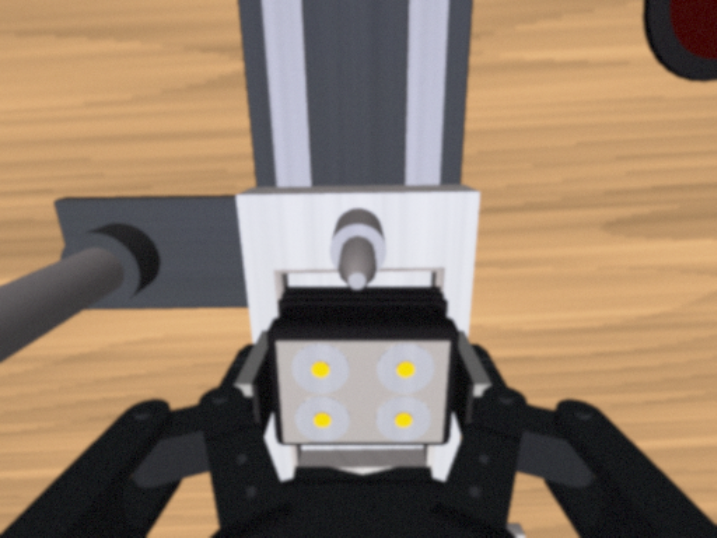

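The lamp is centred over the far pocket to within about a millimetre, with the rim at columns 275–443 and the lens centre at 363. I'll nudge it and lower.

>>> play_rows --motion "0 0 0 -0.1 0.1 0 1;0 0 0 0 0 -0.6 1;0 0 0 0 0 -0.6 1;0 0 0 0 0 -0.5 1;0 0 0 0 0 0 1"

```text
time_s: 19.4
position: [607.1, -23.9, 41.4]
orientation: [[0.998, -0.056, -0.0], [-0.056, -0.998, -0.004], [0.0, 0.004, -1.0]]
wrist_force: [-0.1, 0.0, -4.4]
finger_gap: 62.8
```

>>> play_rows --motion "0 0 0 0 0 -0.3 1;0 0 0 0 0 -0.2 1;0 0 0 0 0 0 1"

```text
time_s: 19.7
position: [608.4, -23.9, 37.8]
orientation: [[0.998, -0.056, 0.002], [-0.056, -0.998, -0.004], [0.002, 0.004, -1.0]]
wrist_force: [-0.2, -0.8, -3.5]
finger_gap: 63.0
```

Now I'll release, lift, and go over lamp B at (582,-364.5), with its long axis at -48°.

>>> play_rows --motion "0 0 0 0 0 0 -1;0 0 0 0 0 0 -1;0 0 0 0 0 0 -1;0 0 0 0 0 1 -1;0 0 0 0 0 3 -1;0 0 0 0 0 4 -1;0 0 0 0 0 4 -1;0 0 0 0 -3 3 -1;0 0 0 0 -4 2 -1;0 0 0 0 -4 0 -1"

```text
time_s: 20.7
position: [610.6, -124.3, 221.9]
orientation: [[0.999, -0.037, 0.011], [-0.037, -0.999, 0.001], [0.011, -0.001, -1.0]]
wrist_force: [1.5, 0.2, 1.0]
finger_gap: 85.4
```

>>> play_rows --motion "0 0 0.14 0 -4.5 0 -1;0 0 0.14 0 -4.5 0 -1;0 0 0.14 0 -4.5 0 -1;0 0 0.14 -0.5 -4 0 -1;0 0 0.14 -0.5 -2 0 -1;0 0 0 0 0 0 -1;0 0 0 0 0 0 -1"

```text
time_s: 21.4
position: [599.4, -335.7, 232.4]
orientation: [[0.778, 0.627, 0.02], [0.627, -0.779, 0.003], [0.018, 0.01, -1.0]]
wrist_force: [0.2, 0.4, -0.7]
finger_gap: 85.3
```

```bash
python3 lamps.py w13
```

```text
[ 599.324 -335.786  232.397] 
 [[ 0.778  0.628  0.02 ]
 [ 0.628 -0.778  0.002]
 [ 0.017  0.011 -1.   ]]
p 0.98 px [196.385 269.348] top centroid [ 437.506 -358.05 ] rect [ 436.356 -357.584] [57.357 43.14 ] long-axis deg 43.169471740722656 n 1083
p 0.65 px [11.35  2.65] top centroid [578.248 -30.036] rect [577.452 -30.367] [7.146 6.278] long-axis deg 32.11255645751953 n 20
p 0.62 px [266.843 194.248] top centroid [ 581.328 -364.628] rect [ 580.939 -364.678] [40.667 55.98 ] long-axis deg -49.317787170410156 n 1390
```

>>> play_rows --motion "0 0 0.035 -0.9 -1.5 -2 -1;0 0 0 -0.7 -1.3 -3 -1;0 0 0 0 0 -3 -1;0 0 0 0 0 -3 -1;0 0 0 0 0 -3 -1;0 0 0 0 0 -1.5 -1;0 0 0 0 0 0 -1;0 0 0 0 0 0 -1"

```text
time_s: 22.3
position: [595.1, -339.1, 79.1]
orientation: [[0.739, 0.673, 0.031], [0.673, -0.739, 0.01], [0.03, 0.014, -0.999]]
wrist_force: [-0.9, -0.8, 0.8]
finger_gap: 85.5
```

>>> play_rows --motion "-0.01 0.031 -0.025 -0.7 -1.3 0 -1;0 0 0 -0.6 -1.2 0 -1;0 0 0 0 0 0 -1;0 0 0 0 0 0 -1"

```text
time_s: 22.7
position: [587.0, -364.1, 86.1]
orientation: [[0.754, 0.657, 0.01], [0.657, -0.754, -0.004], [0.005, 0.01, -1.0]]
wrist_force: [0.3, 1.5, -0.2]
finger_gap: 85.3
```

>>> play_rows --motion "0 0.01 0 -0.5 0 -1 -1;0 0 0 0 0 -1.5 -1;0 0 0 0 0 -1.5 -1;0 0 0 0 0 -1 -1;0 0 0 0 0 0 -1"

```text
time_s: 23.2
position: [581.0, -363.0, 31.8]
orientation: [[0.754, 0.657, -0.0], [0.657, -0.754, -0.003], [-0.002, 0.002, -1.0]]
wrist_force: [0.3, 0.8, 0.2]
finger_gap: 85.4
```

>>> play_rows --motion "0 0 0 0 -0.15 -1 -1;0 0 0 0 0 -0.9 -1;0 0 0 0 0 0 -1;0 0 0 0 0 0 1;0 0 0 0 0 0 1;0 0 0 0 0 0 1;0 0 0 0 0 0 1"

```text
time_s: 23.9
position: [581.0, -364.3, 10.2]
orientation: [[0.754, 0.657, -0.001], [0.657, -0.754, -0.003], [-0.002, 0.002, -1.0]]
wrist_force: [0.8, -0.8, -2.8]
finger_gap: 63.6
```

>>> play_rows --motion "0 0 0 0 0 2 1;0 0 0 0 0 4 1;0 0 0 0 0 4 1;0 0 -0.128 -0.2 3 4 1;0 0 -0.128 -0.4 4 1 1;0 0 -0.128 -0.4 4 0 1;0 0 -0.128 -0.4 4 0 1;0 0 -0.128 -0.4 4 0 1;0 0 -0.128 -0.4 4 0 1;0 0 0 -0.4 4 0 1"

```text
time_s: 24.9
position: [548.6, -95.3, 176.4]
orientation: [[0.995, -0.1, 0.009], [-0.1, -0.995, -0.005], [0.009, 0.004, -1.0]]
wrist_force: [0.2, -1.1, -2.4]
finger_gap: 63.6
```

>>> play_rows --motion "0 0 0 0 2 0 1;0 0 0 0 0 0 1;0 0 0 0 0 0 1"

```text
time_s: 25.2
position: [547.3, -63.4, 180.4]
orientation: [[0.996, -0.084, 0.011], [-0.084, -0.997, -0.001], [0.011, 0.0, -1.0]]
wrist_force: [-0.4, -0.8, -3.6]
finger_gap: 63.4
```

>>> play_rows --motion "0 0.01 0.028 0 2 -1 1;0 0 0 0 2.2 -2 1;0 0 0 0 0 -2 1;0 0 0 0 0 -2 1;0 0 0 0 0 0 1;0 0 0 0 0 0 1"

```text
time_s: 25.8
position: [548.6, -22.9, 108.4]
orientation: [[0.998, -0.061, 0.002], [-0.061, -0.998, -0.002], [0.002, 0.002, -1.0]]
wrist_force: [0.8, 0.4, -2.6]
finger_gap: 63.2
```

```bash
python3 look.py w14 pocket_far pocket_mid nest pin_far lamp1; python3 -c "
from h import *
print(np.round(monitor.sense()['orientation'],3))"
```

```text
[548.1 -22.9 108.3] [-0.1 -1.   0. ] [-0.5  0.6 -3.9]
pocket_mid [256.9 197.3   0.7] [546.9 -20.1  24. ]
pin_far [253.6  52.9   0.8] [650.  -25.4  99. ]
lamp1 [258.9 240.8   0.8] [491.4 -18.5   0. ]
lamp1 [254.  126.4   0.6] [604.5 -21.1   0. ]
[[ 0.998 -0.061  0.005]
 [-0.061 -0.998 -0.002]
 [ 0.005  0.002 -1.   ]]
```

View pics/w14.png

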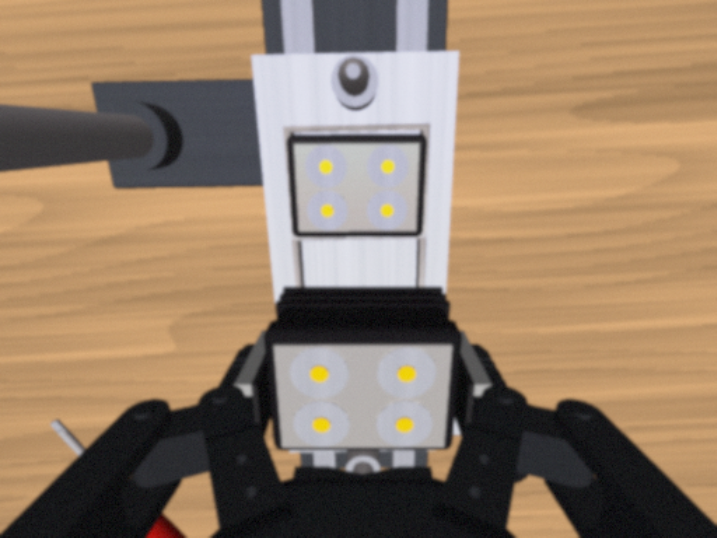

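Lamp A is seated in the far pocket and lamp B is above the middle one. Lower it.

>>> play_rows --motion "0 0 0.004 0 0.2 -1.5 1;0 0 0 0 0 -1.5 1;0 0 0 0 0 -1.5 1;0 0 0 0 0 -0.6 1;0 0 0 0 0 0 1;0 0 0 0 0 0 1"

```text
time_s: 26.7
position: [550.8, -20.5, 56.7]
orientation: [[0.998, -0.057, 0.009], [-0.057, -0.998, -0.002], [0.009, 0.002, -1.0]]
wrist_force: [0.3, -0.4, -3.4]
finger_gap: 63.2
```

>>> play_rows --motion "0 0.009 0 -0.3 0 0 1;0 0 0 0 0 0 1"

```text
time_s: 26.9
position: [548.4, -20.5, 57.6]
orientation: [[0.998, -0.057, 0.001], [-0.057, -0.998, -0.002], [0.001, 0.002, -1.0]]
wrist_force: [-0.2, -0.6, -3.6]
finger_gap: 63.3
```

>>> play_rows --motion "0 0 0 0 0 -0.6 1;0 0 0 -0.05 0 -0.6 1;0 0 0 -0.05 0 -0.5 1;0 0 0 0 0 -0.2 1;0 0 0 0 0 0 1"

```text
time_s: 27.4
position: [548.4, -20.6, 38.2]
orientation: [[0.998, -0.057, 0.004], [-0.057, -0.998, -0.002], [0.004, 0.002, -1.0]]
wrist_force: [0.6, -0.7, -2.9]
finger_gap: 63.1
```

>>> play_rows --motion "0 0 0 0 0 -0.2 1;0 0 0 0 0 0 -1;0 0 0 0 0 0 -1;0 0 0 0 0 0 -1;0 0 0 0 0 1 -1;0 0 0 0 0 3 -1;0 0 0 0 0 4 -1;0 0 0 0 0 4 -1;0 0 0 0 -3 3 -1;0 0 0 -1 -4 2 -1"

```text
time_s: 28.4
position: [540.1, -82.6, 216.6]
orientation: [[0.999, -0.041, 0.009], [-0.041, -0.999, 0.002], [0.009, -0.002, -1.0]]
wrist_force: [0.2, -0.8, -0.0]
finger_gap: 85.5
```

>>> play_rows --motion "0 0 -0.127 -1.5 -4.2 0 -1;0 0 -0.127 -1.5 -4.2 0 -1;0 0 -0.127 -1.5 -4.2 0 -1;0 0 -0.127 -1.5 -4.2 0 -1;0 0 -0.127 -1.5 -4.2 0 -1;0 0 -0.127 -1.5 -3 0 -1;0 0 0 -1 -2 0 -1;0 0 0 0 0 0 -1;0 0 0 0 0 0 -1"

```text
time_s: 29.3
position: [439.0, -359.3, 237.0]
orientation: [[0.666, -0.746, 0.031], [-0.745, -0.666, -0.03], [0.043, -0.004, -0.999]]
wrist_force: [0.9, 1.1, 0.2]
finger_gap: 85.5
```

```bash
python3 lamps.py w15
```

```text
[ 438.904 -359.54   237.056] 
 [[ 0.666 -0.745  0.031]
 [-0.745 -0.667 -0.03 ]
 [ 0.043 -0.003 -0.999]]
p 0.95 px [260.394 172.008] top centroid [ 437.822 -358.711] rect [ 438.9   -357.468] [60.055 40.53 ] long-axis deg 41.79536819458008 n 1483
p 0.78 px [  4.894 278.825] top centroid [601.702  -8.282] rect [597.441  -6.237] [18.924 46.659] long-axis deg -62.63092613220215 n 246
p 0.75 px [ 27.397 304.746] top centroid [557.159   9.144] rect [557.182   7.294] [66.792 41.393] long-axis deg 85.21622467041016 n 991
```

>>> play_rows --motion "0.03 0.031 0.01 -0.1 0.1 -3 -1;0 0 0 0 0 -3 -1;0 0 0 0 0 -3 -1;0 0 0 0 0 -3 -1;0 0 0 0 0 -3 -1;0 0 0 0 0 -1 -1;0 0 0 0 0 0 -1;0 0 0 0 0 0 -1"

```text
time_s: 30.2
position: [451.2, -343.5, 76.9]
orientation: [[0.695, -0.719, 0.012], [-0.719, -0.695, 0.004], [0.006, -0.011, -1.0]]
wrist_force: [-0.4, -0.6, 0.2]
finger_gap: 85.3
```

>>> play_rows --motion "-0.004 0.012 -0.025 -1.3 -1.4 0 -1;0 0 0 0 0 -1 -1;0 0 0 0 0 -1 -1;0 0 0 0 0 -1 -1;0 0 0 0 0 0 -1;0 0 0 0 0 0 -1"

```text
time_s: 30.8
position: [440.0, -361.9, 49.5]
orientation: [[0.674, -0.739, 0.006], [-0.739, -0.674, -0.007], [0.01, -0.0, -1.0]]
wrist_force: [-0.1, -0.0, 0.3]
finger_gap: 85.2
```

>>> play_rows --motion "0 0 0 -0.2 0.3 0 -1;0 0 0 0 0 -1 -1;0 0 0 0 0 -1 -1;0 0 0 0 0 -1 -1;0 0 0 0 0 -0.7 -1;0 0 0 0 0 0 -1"

```text
time_s: 31.4
position: [438.0, -357.6, 9.0]
orientation: [[0.675, -0.738, 0.006], [-0.738, -0.675, -0.006], [0.009, -0.0, -1.0]]
wrist_force: [-0.8, -1.0, 0.3]
finger_gap: 85.6
```

>>> play_rows --motion "0.006 0.006 0 0 -0.1 0.4 -1;0 0 0 0 0 0 1;0 0 0 0 0 0 1;0 0 0 0 0 0 1;0 0 0 0 0 0 1;0 0 0 0 0 2 1;0 0 0 0 0 4 1;0 0 0 0 0 4 1;0 0 0 0 1 4 1;0 0 0 0 0 0 1"

```text
time_s: 32.4
position: [432.2, -344.4, 152.6]
orientation: [[0.674, -0.738, -0.011], [-0.738, -0.675, 0.008], [-0.014, 0.002, -1.0]]
wrist_force: [1.2, 0.2, -3.4]
finger_gap: 63.1
```

>>> play_rows --motion "0 0 0.129 0.5 4 0 1;0 0 0.129 0.6 4 0 1;0 0 0.129 0.6 4 0 1;0 0 0.129 0.6 4 0 1;0 0 0.129 0.6 4 0 1;0 0 0.129 0.6 4 0 1;0 0 0 0.6 3 0 1;0 0 0 0.5 1.5 0 1;0 0 0 0 0 0 1;0 0 0 0 0 0 1"

```text
time_s: 33.4
position: [464.8, -51.4, 141.0]
orientation: [[0.999, -0.028, -0.027], [-0.029, -1.0, -0.002], [-0.027, 0.003, -1.0]]
wrist_force: [-0.0, -0.4, -3.2]
finger_gap: 63.6
```

>>> play_rows --motion "0.002 -0.027 -0.028 1.2 1.7 -0.5 1;0 0 0 1.2 1.5 -1 1;0 0 0 0 0 -1 1;0 0 0 0 0 -1 1;0 0 0 0 0 0 1;0 0 0 0 0 0 1"

```text
time_s: 34.0
position: [484.1, -31.1, 100.5]
orientation: [[0.997, -0.074, -0.009], [-0.074, -0.997, -0.005], [-0.009, 0.006, -1.0]]
wrist_force: [0.1, 0.3, -2.6]
finger_gap: 63.4
```

```bash
python3 look.py w16 pocket_near pocket_mid pin_far lamp1; python3 -c "
from h import *
print(np.round(monitor.sense()['orientation'],3))"
```

```text
[483.9 -31.3 100.5] [-0.1 -1.   0. ] [-0.3 -1.  -3.2]
pocket_near [244.1 193.1   0.8] [489.  -18.5  24. ]
pin_far [242.2 191.1   0.2] [517.  -23.3  99. ]
lamp1 [258.1 234.4   0.8] [437.  -26.3   0. ]
lamp1 [238.4 120.8   0.6] [545.5 -17.9   0. ]
lamp1 [235.4  33.2   0.6] [611.  -22.1   0. ]
[[ 0.997 -0.072 -0.006]
 [-0.072 -0.997 -0.005]
 [-0.006  0.005 -1.   ]]
```

View pics/w16.png

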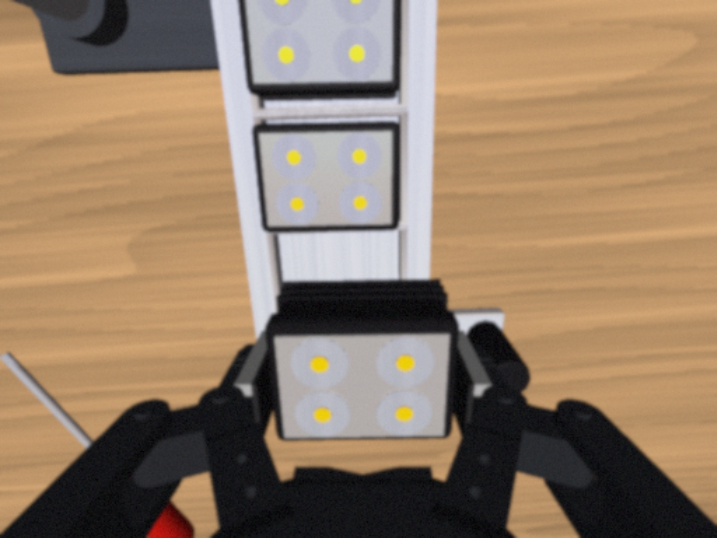

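Lamps A and B are both seated flush in their pockets. Lamp C is being carried to the near pocket.

>>> play_rows --motion "0.005 -0.006 0.016 0.6 1.4 -1 1;0 0 0 0 0 -1.5 1;0 0 0 0 0 -1.4 1;0 0 0 0 0 0 1;0 0 0 0 0 0 1"

```text
time_s: 34.75
position: [495.3, -10.1, 62.2]
orientation: [[0.999, -0.05, 0.008], [-0.05, -0.999, 0.003], [0.008, -0.004, -1.0]]
wrist_force: [0.1, 0.2, -3.1]
finger_gap: 63.3
```

>>> play_rows --motion "0 0.008 -0.006 -0.55 -0.75 0 1;0 0 0 0 0 0 1;0 0 0 0 0 0 1"

```text
time_s: 35.05
position: [490.7, -17.4, 63.5]
orientation: [[0.998, -0.056, 0.002], [-0.056, -0.998, 0.004], [0.001, -0.004, -1.0]]
wrist_force: [-0.3, -0.2, -2.9]
finger_gap: 63.2
```

>>> play_rows --motion "0 0 0 -0.1 0 -0.6 1;0 0 0 0 0 -0.6 1;0 0 0 0 0 -0.6 1;0 0 0 0 0 -0.4 1;0 0 0 0 0 0 1"

```text
time_s: 35.55
position: [490.0, -18.0, 40.2]
orientation: [[0.998, -0.057, 0.003], [-0.057, -0.998, 0.003], [0.003, -0.003, -1.0]]
wrist_force: [0.3, 0.5, -2.8]
finger_gap: 63.3
```

>>> play_rows --motion "0 0 0 0 0 -0.3 1;0 0 0 0 0 0 -1;0 0 0 0 0 0 -1;0 0 0 0 0 0 -1;0 0 0 0 0 1 -1;0 0 0 0 0 3 -1;0 0 0 0 0 4.5 -1;0 0 0 -0.5 0 4.8 -1;0 0 0 -0.5 0 4.8 -1;0 0 0 -0.5 0 4.8 -1"

```text
time_s: 36.55
position: [471.0, -16.7, 272.1]
orientation: [[0.999, -0.055, -0.004], [-0.055, -0.998, 0.005], [-0.004, -0.005, -1.0]]
wrist_force: [1.6, -0.1, -0.2]
finger_gap: 85.5
```

>>> play_rows --motion "0 0 0 -0.5 1.5 4.5 -1;0 0 0 -0.5 4.5 2 -1;0 0 0 -0.5 4.8 0 -1;0 0 0 -0.5 4.8 0 -1;0 0 0 -0.5 4.8 0 -1;0 0 0 0 4.8 0 -1;0 0 0 0 4.8 0 -1;0 0 0 0 4 0 -1;0 0 0 0 2 0 -1;0 0 0 0 0 0 -1"

```text
time_s: 37.55
position: [442.8, 356.4, 364.3]
orientation: [[0.997, -0.061, 0.037], [-0.062, -0.998, 0.01], [0.037, -0.012, -0.999]]
wrist_force: [-0.4, -0.6, -0.6]
finger_gap: 85.5
```

```bash
python3 look.py w17 plate plate_handle
python3 - <<'E'
from h import *
print(np.round(monitor.sense()['orientation'],3))
w=viewer.camera("wrist")
for q,z in (("plate",8),):
  for r in finder.cut_out(w,q)[:2]:
    vs,us=np.nonzero(r["region"]); P=np.array([atz(w,u,v,z)[:2] for u,v in zip(us,vs)],np.float32)
    print(q,r["p"],P.mean(0),cv2.minAreaRect(P))
E
```

```text
[443.1 355.  364.4] [-0.1 -1.  -0. ] [-0.2 -0.3  2.1]
plate [257.8 135.    0.9] [470.  361.8   0. ]
plate_handle [253.7 138.4   0.7] [469.4 367.9  46. ]
[[ 0.997 -0.069  0.038]
 [-0.069 -0.998  0.005]
 [ 0.038 -0.008 -0.999]]
plate 0.98 [477.32803 361.68024] ((469.8695983886719, 364.3614807128906), (90.21368408203125, 240.37657165527344), 69.81998443603516)
```

View pics/w17.png

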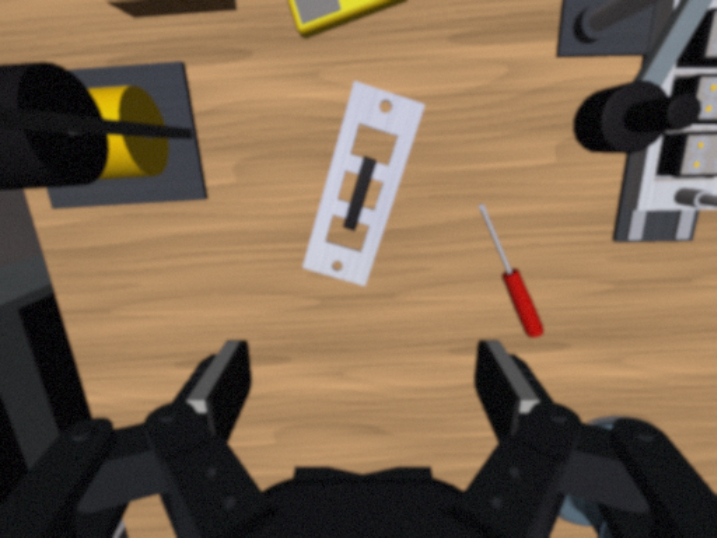

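The plate is flat at (365,183), centred at about (470,365), with its long axis at -20°. The handle is in the middle.

>>> play_rows --motion "-0.005 0.037 -0.095 0.9 0.3 -3 -0.5;0 0 -0.095 0.9 0.3 -3 -0.5;0 0 -0.094 0.5 0.3 -3 -0.5;0 0 0 0 0 -3 -0.5;0 0 0 0 0 -3 -0.5;0 0 0 0 0 -3 -0.5;0 0 0 0 0 -2 -0.5;0 0 0 0 0 0 -0.5;0 0 0 0 0 0 -0.5"

```text
time_s: 38.7
position: [480.2, 338.8, 160.2]
orientation: [[0.921, -0.39, 0.012], [-0.39, -0.921, -0.014], [0.016, 0.008, -1.0]]
wrist_force: [-0.4, -0.1, -0.2]
finger_gap: 64.2
```

```bash
cat > pl.py <<'E'
from h import *
w=viewer.camera("wrist");save(w,"pl",1.4);s=monitor.sense()
print(np.round(s['position'],1),np.round(s['orientation'],3).tolist(),np.round(s['wrist_force'],1))
for r in spot(w,"plate_handle")[:2]: print("handle",np.round(r,2),atz(w,r[0],r[1],46))
for r in finder.cut_out(w,"plate")[:1]:
    vs,us=np.nonzero(r["region"]&(cv2.cvtColor(w["img"],cv2.COLOR_RGB2GRAY)>110)); P=np.array([atz(w,u,v,8)[:2] for u,v in zip(us,vs)],np.float32)
    print(r["p"],cv2.minAreaRect(P))
E
python3 pl.py
```

```text
[480.2 338.6 160.3] [[0.921, -0.39, 0.012], [-0.39, -0.921, -0.014], [0.016, 0.008, -1.0]] [ 0.4  0.  -0.8]
handle [237.98 206.02   0.98] [469.36309298 365.85954065  46.        ]
0.83 ((469.98095703125, 363.97772216796875), (87.55669403076172, 239.6910858154297), 69.19197845458984)
```

>>> play_rows --motion "0.014 0.012 0.04 -0.5 1.3 -1 -0.5;0 0 0 -0.5 1.2 -1.5 -0.5;0 0 0 0 0 -2 -0.5;0 0 0 0 0 -2 -0.5;0 0 0 0 0 -1 -0.5;0 0 0 0 0 0 -0.5;0 0 0 0 0 0 -0.5"

```text
time_s: 39.55
position: [472.1, 376.1, 90.1]
orientation: [[0.94, -0.34, 0.009], [-0.341, -0.94, 0.02], [0.002, -0.022, -1.0]]
wrist_force: [-1.1, 0.3, 1.1]
finger_gap: 64.2
```

```bash
python3 pl.py
```

```text
[472.1 376.1  90.3] [[0.94, -0.34, 0.009], [-0.341, -0.94, 0.02], [0.002, -0.022, -1.0]] [ 0.2  0.  -0. ]
handle [277.81 212.58   0.91] [468.99823444 364.82739028  46.        ]
```

>>> play_rows --motion "-0.02 0.009 -0.01 -0.25 -1.1 0 -0.5;0 0 0 0 0 -1 -0.5;0 0 0 0 0 -1 -0.5;0 0 0 0 0 0 -0.5;0 0 0 0 0 0 -0.5"

```text
time_s: 40.2
position: [471.5, 363.5, 70.8]
orientation: [[0.936, -0.353, 0.003], [-0.353, -0.936, -0.0], [0.003, -0.001, -1.0]]
wrist_force: [0.1, 0.1, 0.1]
finger_gap: 64.0
```

>>> play_rows --motion "0 0.003 0 -0.2 0.15 -1 -0.5;0 0 0 0 0 -1 -0.5;0 0 0 0 0 -1 -0.5;0 0 0 0 0 -0.9 -0.5;0 0 0 0 0 0 -0.5;0 0 0 0 0 0 -0.5"

```text
time_s: 40.8
position: [468.3, 365.1, 27.0]
orientation: [[0.936, -0.352, -0.002], [-0.352, -0.936, -0.002], [-0.001, 0.002, -1.0]]
wrist_force: [-0.3, 0.6, 0.7]
finger_gap: 64.0
```

>>> play_rows --motion "0 0 0 0 0 0 0.3;0 0 0 0 0 0 1;0 0 0 0 0 0 1;0 0 0 0 0 0 1;0 0 0 0 0 0 1;0 0 0 0 0 0 1;0 0 0 0 0 0 1" --force 80

```text
time_s: 41.5
position: [468.9, 365.3, 28.0]
orientation: [[0.936, -0.353, -0.0], [-0.353, -0.936, -0.0], [-0.0, 0.0, -1.0]]
wrist_force: [0.4, 0.1, -0.4]
finger_gap: 14.5
```

>>> play_rows --motion "0 0 0 0 0 1 1;0 0 0 0 0 2 1;0 0 0 0 0 3.5 1;0 0 0 0 0 3.8 1;0 0 0 0 0 3.8 1;0 0 0 0 0 3.8 1;0 0 0 0 0 3.8 1;0 0 0 0 0 3.8 1;0 0 0 0 0 3.8 1;0 0 0 0 0 3 1"

```text
time_s: 42.5
position: [455.6, 354.9, 352.3]
orientation: [[0.936, -0.35, -0.024], [-0.35, -0.936, -0.019], [-0.016, 0.026, -1.0]]
wrist_force: [0.9, 0.9, -3.6]
finger_gap: 14.7
```

>>> play_rows --motion "0 0 0.04 0.5 -2 0 1;0 0 0.04 0.5 -3 0 1;0 0 0.04 0.5 -3.5 0 1;0 0 0.04 0.5 -3.5 0 1;0 0 0.04 0.5 -3.5 0 1;0 0 0.04 0.5 -3.5 0 1;0 0 0.04 0.5 -3.5 0 1;0 0 0.02 0.5 -3.5 0 1;0 0 0 0.5 -3.5 0 1;0 0 0 0.5 -3 0 1"

```text
time_s: 43.5
position: [495.3, 27.8, 357.4]
orientation: [[1.0, -0.023, -0.02], [-0.024, -1.0, -0.014], [-0.019, 0.014, -1.0]]
wrist_force: [1.1, 0.5, -3.7]
finger_gap: 14.2
```

Before lowering I'll step aside for one clear look at the pins and the lamps.

>>> play_rows --motion "0.01 -0.02 -0.02 1.5 2.5 0 1;0 0 0 1.5 3 0 1;0 0 0 1 3 0 1;0 0 0 0 2 0 1;0 0 0 0 0 0 1;0 0 0 0 0 0 1;0 0 0 0 0 0 1"

```text
time_s: 44.2
position: [531.1, 122.1, 353.5]
orientation: [[0.998, -0.064, -0.01], [-0.064, -0.998, -0.01], [-0.009, 0.011, -1.0]]
wrist_force: [0.2, 0.6, -4.1]
finger_gap: 14.7
```

```bash
python3 look.py w18 pin_near pin_far nest slide_knob
python3 - <<'E'
from h import *
np.set_printoptions(precision=1,suppress=True)
w=viewer.camera("wrist");cv2.imwrite("pics/w19.png",cv2.resize(w["img"][:,:,::-1],None,fx=1.5,fy=1.5));np.save("w19.npy",{k:w[k] for k in w},allow_pickle=True)
a=viewer.camera("scene");b=viewer.camera("side")
for q in ("pin_near","pin_far"):
    P=[(c,*spot(c,q)[0][:2]) for c in (w,a,b) if spot(c,q)]
    if len(P)>1: print(q,len(P),tri(P))
E
```

```text
[531.2 121.4 353.5] [-0.1 -1.   0. ] [-0.5 -0.7 -3.5]
pin_near [350.9 205.9   0.7] [440.  -15.4  99. ]
pin_far [363.6  54.9   0.6] [650.5 -22.8  99. ]
slide_knob [398.8 192.9   0.9] [447.6 -98.6  77. ]
pin_near 3 (array([447.5, -21.9,  96.6]), [np.float64(5.816867676161147), np.float64(2.144729066334535), np.float64(2.2590700534334385)])
pin_far 3 (array([639.7, -35.2,  97.8]), [np.float64(12.347150077520226), np.float64(8.15098298295293), np.float64(3.5302009815347253)])
```

View pics/w19.png

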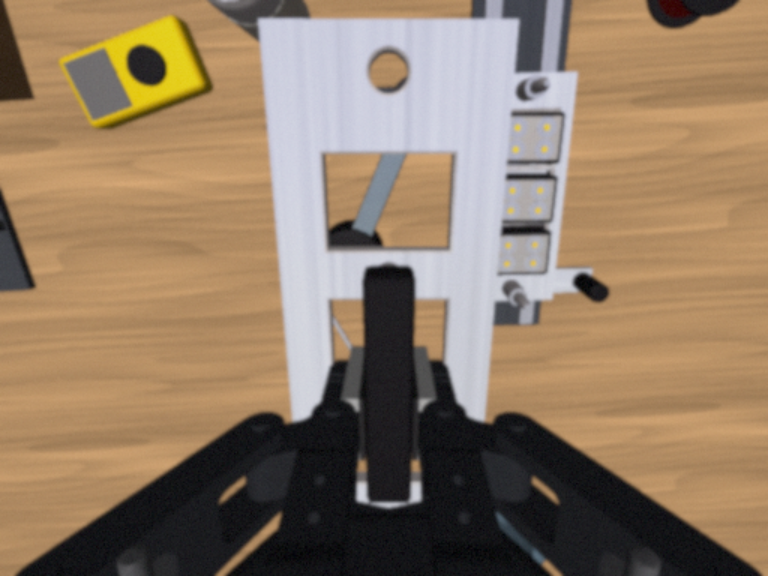

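All three lamps are seated and the pins are visible, with tips near (543,84) and (524,304). The plate's far hole is at (389,69).

Run:
```python
from h import *
np.set_printoptions(precision=1,suppress=True)
w=np.load("w19.npy",allow_pickle=True).item()
big=cv2.resize(w["img"][:,:,::-1],None,fx=6,fy=6,interpolation=cv2.INTER_CUBIC)
A=big[40*6:80*6,335*6:385*6];B=big[180*6:220*6,325*6:375*6]
cv2.imwrite("pics/w20.png",np.vstack([A,B]))
R=np.array(w["R"]);print("cam",-R.T@np.array(w["t"]),monitor.sense()["position"])
h=atz(w,388.5/1.5,69/1.5,333.5);print("hole",h,"-> plate ctr",h[:2]-104*np.array([.998,-.064]))
for n,u,v,z in [("far tip",543,84,99),("near tip",524,304,99)]: print(n,atz(w,u/1.5,v/1.5,z))
```

```text
cam [614.7 118.9 495.9] [531.7 122.8 353.8]
hole [637.5 115.5 333.5] -> plate ctr [533.7 122.2]
far tip [650.2 -21.6  99. ]
near tip [446.2 -13.1  99. ]
```

View pics/w20.png

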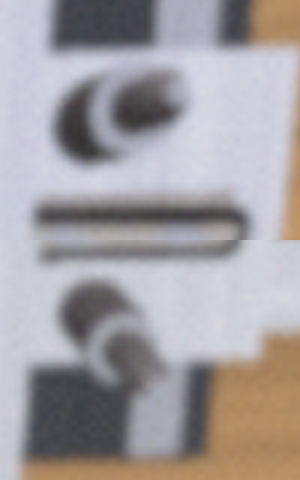

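>>> play_rows --motion "0.01 -0.01 0.01 0.2 -2 0 1;0 0 0 0.3 -3 0 1;0 0 0 0.3 -3 0 1;0 0 0 0.2 -3 0 1;0 0 0 0.2 -2 0 1;0 0 0 0 0 0 1;0 0 0 0 0 0 1"

```text
time_s: 45.9
position: [542.8, -9.0, 354.1]
orientation: [[0.999, -0.048, 0.002], [-0.048, -0.999, 0.002], [0.002, -0.002, -1.0]]
wrist_force: [0.3, 0.8, -2.8]
finger_gap: 14.4
```

>>> play_rows --motion "0 0 -0.004 0.2 -1 -1 1;0 0 0 0 0 -2 1;0 0 0 0 0 -3 1;0 0 0 0 0 -3 1;0 0 0 0 0 -3 1;0 0 0 0 0 -3 1;0 0 0 0 0 -3 1;0 0 0 0 0 -1.5 1;0 0 0 0 0 0 1;0 0 0 0 0 0 1"

```text
time_s: 46.9
position: [543.6, -9.4, 148.5]
orientation: [[0.999, -0.033, 0.003], [-0.033, -0.999, 0.006], [0.003, -0.006, -1.0]]
wrist_force: [0.7, 0.9, -4.4]
finger_gap: 14.5
```

>>> play_rows --motion "-0.006 0.003 -0.019 0.15 -1 0 1;0 0 0 0 0 0 1;0 0 0 0 0 0 1"

```text
time_s: 47.2
position: [547.9, -19.6, 151.6]
orientation: [[0.999, -0.053, 0.006], [-0.053, -0.999, -0.001], [0.006, 0.0, -1.0]]
wrist_force: [0.8, 0.1, -4.1]
finger_gap: 14.5
```

```bash
cat > hole.py <<'E'
from h import *
import sys
np.set_printoptions(precision=3,suppress=True)
w=viewer.camera("wrist");s=monitor.sense();p=np.array(s["position"]);O=np.array(s["orientation"]);print(p,O.tolist(),s["wrist_force"])
X=p+O@np.array([105.8,0,20]); u,v=proj(w,X); print("hole expected px",u,v)  # plate top 20mm below tcp along z
x0,y0=int(u)-30,int(v)-30;x0=max(x0,0);y0=max(y0,0)
cv2.imwrite(f"pics/{sys.argv[1]}.png",cv2.resize(w["img"][y0:y0+60,x0:x0+60,::-1],None,fx=9,fy=9,interpolation=cv2.INTER_CUBIC));print("crop origin",x0,y0)
np.save("wh.npy",w,allow_pickle=True)
for P in [(650.5,-23.3,99)]: print("pin expected px",proj(w,P))
E
python3 hole.py w21
```

```text
[548.219 -20.133 151.847] [[0.9985741053484254, -0.05292047253709405, 0.007012824968759685], [-0.05291327315022778, -0.9985983804688855, -0.0012083250590794925], [0.007066940789420231, 0.0008355305917136545, -0.9999746797976983]] [-0.04  -0.179 -2.661]
hole expected px 262.0833495209197 45.56280755128074
crop origin 232 15
pin expected px (np.float64(257.8943724774586), np.float64(61.022751283925004))
```

View pics/w21.png

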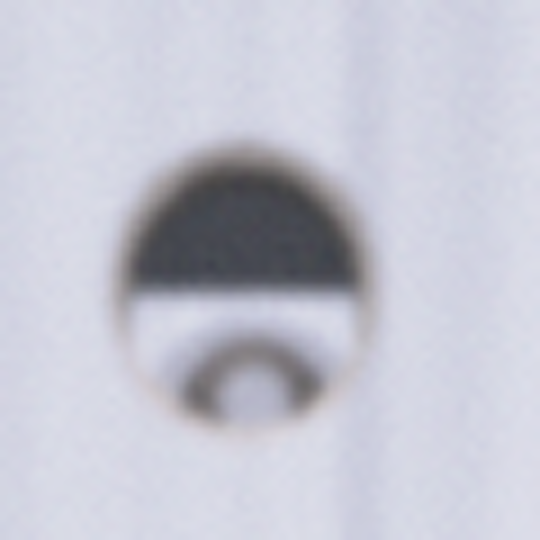

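Through the hole at crop (245,288) the pin tip shows at (255,395). I'll compute the relative offset.

Run:
```python
from h import *
np.set_printoptions(precision=1,suppress=True)
w=np.load("wh.npy",allow_pickle=True).item();p=np.array([548.2,-20.1,151.8]);O=np.array(monitor.sense()["orientation"])
z=(p+O@[105.8,0,20])[2]
h=atz(w,232+245/9-.5,15+288/9-.5,z);t=atz(w,232+255/9-.5,15+395/9-.5,99);print("hole",h,"tip",t,"need shift",(t-h)[:2])
```

```text
hole [653.7 -24.  132.5] tip [652.  -24.6  99. ] need shift [-1.7 -0.6]
```

>>> play_rows --motion "-0.001 0.006 0.006 -0.17 -0.12 0 1;0 0 0 0 0 -0.8 1;0 0 0 0 0 -0.7 1;0 0 0 0 0 0 1;0 0 0 0 0 0 1"

```text
time_s: 47.75
position: [547.2, -21.5, 136.8]
orientation: [[0.999, -0.047, 0.003], [-0.047, -0.999, -0.002], [0.003, 0.002, -1.0]]
wrist_force: [0.6, -0.1, -4.4]
finger_gap: 14.6
```

```bash
python3 hole.py w22
```

```text
[546.972 -21.502 136.742] [[0.9989064178627596, -0.04668193827953191, 0.0026009596414504777], [-0.046676569802523715, -0.9989078728928571, -0.002087894666370135], [0.0026955860328711128, 0.0019642075078008395, -0.9999944378369341]] [-0.005  0.113 -4.457]
hole expected px 260.9583087536744 47.07996620165292
crop origin 230 17
pin expected px (np.float64(255.4186985003538), np.float64(56.60889817473469))
```

View pics/w22.png

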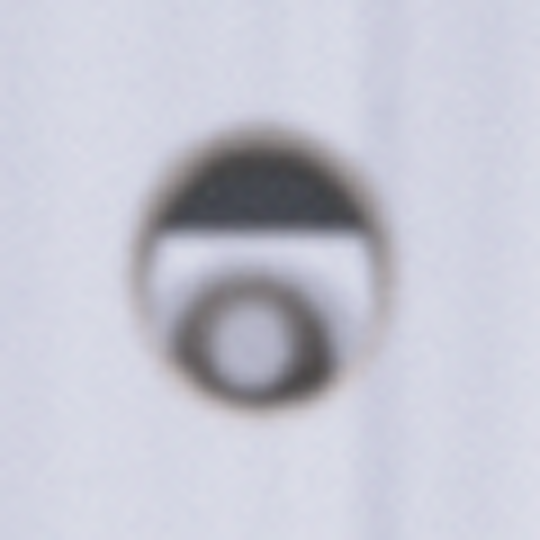

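The tip is nearly in line, at crop (253,345), with the hole centre at (260,268).

Run:
```python
from h import *
np.set_printoptions(precision=1,suppress=True)
w=np.load("wh.npy",allow_pickle=True).item();p=np.array([547,-21.5,136.7]);O=np.array(monitor.sense()["orientation"])
z=(p+O@[105.8,0,20])[2]
h=atz(w,258.4,46.3,z);t=atz(w,257.6,54.8,99);print("hole",h,"tip",t,"need shift",(t-h)[:2])
```

```text
hole [653.1 -25.2 117. ] tip [651.4 -24.6  99. ] need shift [-1.7  0.5]
```

>>> play_rows --motion "0.002 0.003 0 -0.17 0.05 0 1;0 0 0 0 0 -0.4 1;0 0 0 0 0 -0.4 1;0 0 0 0 0 0 1;0 0 0 0 0 0 1"

```text
time_s: 48.3
position: [545.2, -20.7, 128.1]
orientation: [[0.999, -0.046, -0.0], [-0.046, -0.999, 0.0], [-0.0, -0.0, -1.0]]
wrist_force: [0.4, -0.2, -4.5]
finger_gap: 14.6
```

Descend gently, watching the force.

>>> play_rows --motion "0 0 0 0 0 -0.3 1;0 0 0 0 0 -0.3 1;0 0 0 0 0 -0.2 1;0 0 0 0 0 0 1"

```text
time_s: 48.7
position: [545.4, -20.8, 119.5]
orientation: [[0.999, -0.046, -0.0], [-0.046, -0.999, 0.0], [-0.0, -0.0, -1.0]]
wrist_force: [-0.3, 0.3, -4.0]
finger_gap: 14.5
```

>>> play_rows --motion "0 0 0 0 0 -0.2 1;0 0 0 0 0 -0.2 1;0 0 0 0 0 0 1"

```text
time_s: 49.0
position: [545.5, -20.8, 115.2]
orientation: [[0.999, -0.046, -0.0], [-0.046, -0.999, 0.0], [-0.0, -0.0, -1.0]]
wrist_force: [0.0, -0.1, -2.7]
finger_gap: 14.8
```

>>> play_rows --motion "0 0 0 0 0 -0.2 1;0 0 0 0 0 -0.2 1;0 0 0 0 0 0 1"

```text
time_s: 49.3
position: [545.5, -20.8, 110.9]
orientation: [[0.999, -0.046, 0.0], [-0.046, -0.999, 0.0], [0.0, -0.0, -1.0]]
wrist_force: [-0.9, -0.1, -4.7]
finger_gap: 14.6
```

>>> play_rows --motion "0 0 0 0 0 -0.2 1;0 0 0 0 0 -0.2 1;0 0 0 0 0 -0.2 1;0 0 0 0 0 -0.2 1;0 0 0 0 0 0 1"

```text
time_s: 49.8
position: [545.6, -20.8, 102.2]
orientation: [[0.999, -0.046, 0.0], [-0.046, -0.999, 0.0], [0.0, -0.0, -1.0]]
wrist_force: [-0.1, 0.4, -4.4]
finger_gap: 14.8
```

>>> play_rows --motion "0 0 0 0 0 -0.15 1;0 0 0 0 0 -0.1 1;0 0 0 0 0 -0.1 1;0 0 0 0 0 0 1"

```text
time_s: 50.2
position: [545.9, -20.8, 98.6]
orientation: [[0.999, -0.046, 0.001], [-0.046, -0.999, 0.0], [0.001, -0.0, -1.0]]
wrist_force: [0.3, 0.1, -3.4]
finger_gap: 14.3
```

>>> play_rows --motion "0 0 0 0 0 -0.1 1;0 0 0 0 0 -0.1 1;0 0 0 0 0 0 1;0 0 0 0 0 0 1"

```text
time_s: 50.6
position: [546.5, -20.7, 98.4]
orientation: [[0.999, -0.046, 0.002], [-0.046, -0.999, 0.0], [0.002, -0.0, -1.0]]
wrist_force: [-1.0, 0.2, -1.9]
finger_gap: 14.8
```

>>> play_rows --motion "0 -0.002 0 -0.05 0 -0.1 1;0 0 0 0 0 -0.15 1;0 0 0 0 0 0 1"

```text
time_s: 50.9
position: [547.5, -20.8, 98.6]
orientation: [[0.999, -0.047, 0.006], [-0.047, -0.999, -0.0], [0.006, -0.0, -1.0]]
wrist_force: [-0.1, 0.4, -3.6]
finger_gap: 14.6
```

The plate stopped descending at about 98.5 and the load came off, so it is seated. I'll release and go up.

>>> play_rows --motion "0 0 0 0 0 0 0.5;0 0 0 0 0 0 0;0 0 0 0 0 0 0;0 0 0 0 0 0 0;0 0 0 0 0 1 0;0 0 0 0 0 2 0;0 0 0 0 0 4 0;0 0 0 0 0 4 0;0 0 0 -2 -1 3 0.5;0 0 0 -2 -1 1 1"

```text
time_s: 51.9
position: [508.9, -38.8, 255.7]
orientation: [[0.999, -0.042, 0.011], [-0.042, -0.999, 0.001], [0.01, -0.002, -1.0]]
wrist_force: [0.0, -1.2, 0.8]
finger_gap: 14.3
```

>>> play_rows --motion "0 0 0 -4 -2 0 1;0 0 0 -3.5 -2 0 1;0 0 0 0 -2 0 1;0 0 0 0 0 0 1;0 0 0 0 0 0 1"

```text
time_s: 52.4
position: [431.9, -101.1, 263.9]
orientation: [[0.999, -0.044, 0.025], [-0.044, -0.999, 0.001], [0.025, -0.002, -1.0]]
wrist_force: [-0.7, 0.3, 0.4]
finger_gap: 0.2
```

Run:
```python
from h import *
np.set_printoptions(precision=1,suppress=True)
w=viewer.camera("wrist");save(w,"w23",1.5)
s=monitor.sense();print(s["position"],np.round(s["orientation"],3).tolist(),s["joint_pos"])
for q,z in (("slide_knob",77),("plate_handle",117),("plate",71),("pin_near",99),("pin_far",99)):
    for r in spot(w,q)[:2]: print(q,np.round(r,2),atz(w,r[0],r[1],z))
a=viewer.camera("scene");b=viewer.camera("side")
for q in ("plate","plate_handle","slide_knob"):
    A=spot(a,q);B=spot(b,q)
    if A and B: print(q,A[0][2],B[0][2],tri([(a,*A[0][:2]),(b,*B[0][:2])]))
```

```text
[ 432.2 -101.3  263.9] [[0.999, -0.043, 0.025], [-0.043, -0.999, 0.0], [0.025, -0.001, -1.0]] [  7.9  -3.5   0.1 117.2  -0.2  64.9 -84.4]
slide_knob [260.2 157.7   0.8] [ 447. -102.   77.]
plate_handle [169.6  66.4   0.9] [547.1 -19.1 117. ]
plate_handle [262.2 160.4   0.2] [ 451.7 -104.2  117. ]
plate [184.7  70.5   0.6] [548. -22.  71.]
pin_near [181.2 166.5   0.9] [445.2 -12.6  99. ]
plate 0.63 0.66 (array([581.9, -44. ,  30. ]), [np.float64(7.77415184498511), np.float64(8.731796003926862)])
plate_handle 0.56 0.8 (array([549.6, -26.9, 112.4]), [np.float64(0.6763812369549718), np.float64(0.7736197159354383)])
slide_knob 0.7 0.74 (array([ 444.2, -106.1,   74.2]), [np.float64(0.10725727579779541), np.float64(0.12215988096682558)])
```

View pics/w23.png

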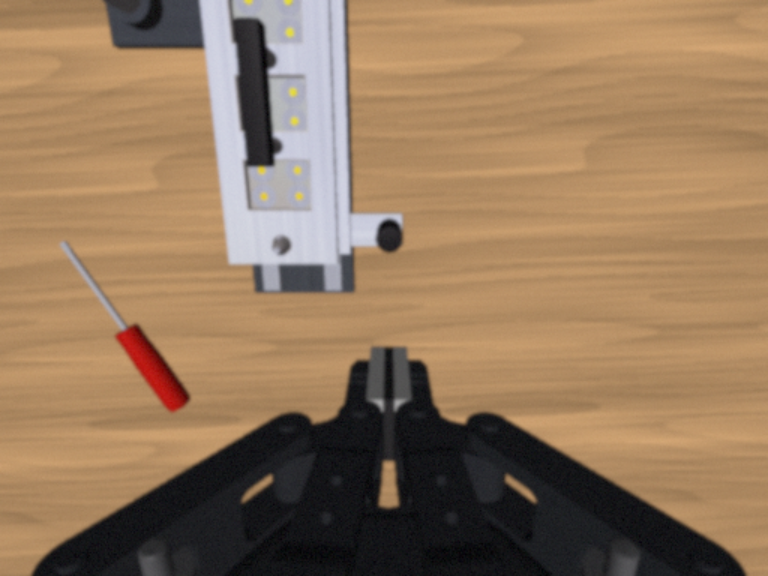

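The plate is down on its pins, with the near pin through its hole at (281,243), and the lamps show through the windows. The slide knob is at (390,233). I'll descend behind it with closed fingers.

>>> play_rows --motion "0 0.025 0 -1.8 0 0 1;0 0 0 -1.5 0 0 1;0 0 0 0 0 -3 1;0 0 0 0 0 -3 1;0 0 0 0 0 -3 1;0 0 0 0 0 -1 1;0 0 0 0 0 0 1"

```text
time_s: 53.8
position: [392.7, -102.0, 162.5]
orientation: [[0.999, -0.045, -0.006], [-0.045, -0.999, -0.0], [-0.006, 0.001, -1.0]]
wrist_force: [0.2, -0.7, 0.3]
finger_gap: -0.1
```

>>> play_rows --motion "0 0 0 0.5 0 -2 1;0 0 0 0 0 -3 1;0 0 0 0 0 -3 1;0 0 0 0 0 -2.5 1;0 0 0 0 0 -1 1;0 0 0 0 0 0 1"

```text
time_s: 54.4
position: [406.3, -103.9, 53.4]
orientation: [[0.999, -0.045, 0.011], [-0.045, -0.999, -0.003], [0.011, 0.003, -1.0]]
wrist_force: [-0.7, 0.6, -0.1]
finger_gap: -0.1
```

>>> play_rows --motion "0 0.01 0 0.9 -0.04 0 1;0 0 0 1 -0.04 -0.05 1;0 0 0 1 -0.04 -0.05 1;0 0 0 1 -0.04 -0.05 1;0 0 0 1 -0.04 -0.05 1;0 0 0 1 -0.04 -0.05 1;0 0 0 1 -0.04 -0.05 1;0 0 0 1 -0.04 -0.05 1;0 0 0 0 0 0 1"

```text
time_s: 55.3
position: [492.5, -107.6, 54.6]
orientation: [[0.999, -0.045, -0.001], [-0.045, -0.999, -0.003], [-0.001, 0.003, -1.0]]
wrist_force: [0.1, 0.7, 0.3]
finger_gap: 0.0
```

>>> play_rows --motion "0 0 0 0.8 -0.03 0 1;0 0 0 0.8 -0.03 0 1;0 0 0 0.6 -0.02 0 1;0 0 0 0.5 -0.02 0 1;0 0 0 0.4 0 0 1"

```text
time_s: 55.8
position: [504.5, -107.1, 50.3]
orientation: [[0.998, -0.047, -0.048], [-0.047, -0.999, 0.002], [-0.048, 0.0, -0.999]]
wrist_force: [-7.8, 0.6, 6.3]
finger_gap: 0.3
```

```bash
cat > chk.py <<'E'
from h import *
np.set_printoptions(precision=1,suppress=True)
a=viewer.camera("scene");b=viewer.camera("side");s=monitor.sense();print(s["position"],s["wrist_force"],s["finger_gap"])
for q in ("plate_handle","slide_knob","pin_far","pin_near","head_knob","head_hinge"):
    A=spot(a,q);B=spot(b,q)
    if A and B: print(q,A[0][2],B[0][2],tri([(a,*A[0][:2]),(b,*B[0][:2])]))
w=viewer.camera("wrist");save(w,"chk",1.5)
for q,z in (("slide_knob",77),("plate_handle",117),("pin_near",99),("pin_far",99),("head_knob",244),("head_hinge",185)):
    for r in spot(w,q)[:1]: print("W",q,np.round(r,2),atz(w,r[0],r[1],z))
E
python3 chk.py
```

```text
[ 504.5 -107.    50.2] [-8.6  0.6  5.5] 0.08335581304151343
plate_handle 0.57 0.88 (array([637.6, -24.3, 113.5]), [np.float64(1.8590289400137312), np.float64(2.0292361453282797)])
slide_knob 0.89 0.97 (array([ 532.1, -107.7,   81.8]), [np.float64(0.9503577103520339), np.float64(1.030029592163751)])
pin_far 0.83 0.77 (array([735.6, -26.6, 103.8]), [np.float64(2.2306603134549796), np.float64(2.292723454115519)])
pin_near 0.88 0.83 (array([536. , -31.2,  98.9]), [np.float64(1.8514187052363569), np.float64(2.130567517456243)])
head_hinge 0.89 0.63 (array([643.4,  91.4, 178.1]), [np.float64(1.6802728141222543), np.float64(2.005885465046139)])
W slide_knob [252.7 232.8   0.8] [ 528.2 -104.1   77. ]
W pin_near [ 35.  273.    0.8] [527.1 -19.7  99. ]
```

The carriage moved about 84 mm and then resisted at about 8 N. The hinge's position puts the end stop exactly there: the nest is now at about x 631, straight across from the hinge, so the carriage must have started at about 15 mm. I'll back off and go to the sensor knob.

>>> play_rows --motion "0 -0.045 0 -1 0 0 1;0 0 0 -1 0 0 1;0 0 0 0 0 2 1;0 0 0 0 0 4 0.5;0 0 0 0 0 4.8 0;0 0 0 0 0 4.8 0;0 0 0 0 0 4.8 0;0 0 0 0 1 4.8 0;0 0 -0.1 0.3 4 2 0;0 0 -0.1 0.3 4.6 1 0"

```text
time_s: 57.85
position: [494.8, -17.4, 345.3]
orientation: [[0.963, -0.267, 0.018], [-0.267, -0.964, -0.002], [0.018, -0.003, -1.0]]
wrist_force: [0.7, 0.6, 0.2]
finger_gap: 42.6
```

>>> play_rows --motion "0 0 -0.1 0.3 4.6 0 0;0 0 -0.1 0.3 4.6 0 0;0 0 0 0.3 4.6 0 0;0 0 0 0.3 3 0 0;0 0 0 0.2 1 0 0;0 0 0 0 0 0 0;0 0 0 0 0 0 0"

```text
time_s: 58.55
position: [515.7, 176.3, 356.1]
orientation: [[0.889, -0.455, 0.045], [-0.455, -0.89, 0.003], [0.038, -0.023, -0.999]]
wrist_force: [-0.5, -0.8, -0.2]
finger_gap: 42.8
```

```bash
cat > kn.py <<'E'
from h import *
np.set_printoptions(precision=3,suppress=True)
w=viewer.camera("wrist");save(w,"kn",1.4);s=monitor.sense();print(np.array(s["position"]),np.array(s["orientation"]).round(3).tolist(),np.array(s["wrist_force"]),s["finger_gap"])
for q,z in (("head_knob",244),("head_hinge",185),("plate_handle",117),("pin_far",99),("pin_near",99)):
    for r in spot(w,q)[:2]: print(q,np.round(r,2),atz(w,r[0],r[1],z))
E
python3 kn.py
```

```text
[515.819 175.738 356.059] [[0.889, -0.456, 0.044], [-0.457, -0.89, 0.003], [0.038, -0.023, -0.999]] [ 0.569 -0.858  0.724] 42.58992203219398
head_knob [282.21 163.2    0.58] [529.97  148.547 244.   ]
plate_handle [366.08   4.61   0.91] [631.905 -19.525 117.   ]
plate_handle [181.2   41.7    0.28] [699.68  198.223 117.   ]
pin_near [386.3   88.7    0.92] [529.025 -15.289  99.   ]
pin_near [277.61  36.29   0.46] [653.023  86.47   99.   ]
```

>>> play_rows --motion "-0.003 0.044 0 0.8 -1.3 0 0;0 0 0 0.7 -1.2 -2 0;0 0 0 0 0 -3 0;0 0 0 0 0 -1.5 0;0 0 0 0 0 0 0;0 0 0 0 0 0 0"

```text
time_s: 59.45
position: [532.2, 145.0, 291.0]
orientation: [[0.886, -0.464, 0.003], [-0.464, -0.886, -0.0], [0.002, -0.001, -1.0]]
wrist_force: [0.5, 0.6, 0.2]
finger_gap: 42.8
```

```bash
python3 kn.py
```

```text
[532.227 144.897 291.128] [[0.886, -0.464, 0.003], [-0.464, -0.886, -0.0], [0.003, -0.001, -1.0]] [-0.091 -0.853  0.411] 42.50660712302056
head_knob [254.   217.88   0.78] [530.123 151.335 244.   ]
head_hinge [255.28  52.8    0.61] [634.84   95.676 185.   ]
head_hinge [364.29   3.42   0.18] [626.384   5.531 185.   ]
plate_handle [364.29   4.61   0.85] [631.47  -22.198 117.   ]
pin_near [387.69 102.68   0.66] [529.43  -18.483  99.   ]
```

>>> play_rows --motion "0 0 0 -0.2 0.55 0 0;0 0 0 0 0 -1.3 0;0 0 0 0 0 -1.2 0;0 0 0 0 0 0 0;0 0 0 0 0 0 0"

```text
time_s: 60.25
position: [530.2, 153.1, 265.4]
orientation: [[0.887, -0.461, 0.006], [-0.461, -0.887, 0.001], [0.005, -0.004, -1.0]]
wrist_force: [0.0, -0.4, 0.0]
finger_gap: 42.7
```

>>> play_rows --motion "0 0.006 0 0 -0.2 -1.3 0;0 0 0 0 0 -1.3 0;0 0 0 0 0 -1.3 0;0 0 0 0 0 -1.2 0;0 0 0 0 0 0 0;0 0 0 0 0 0 0"

```text
time_s: 60.85
position: [529.2, 149.9, 208.1]
orientation: [[0.887, -0.462, -0.004], [-0.462, -0.887, 0.0], [-0.004, 0.002, -1.0]]
wrist_force: [0.5, 0.5, -0.0]
finger_gap: 42.5
```

>>> play_rows --motion "0 0 0.078 -0.38 -0.86 0.1 0;0 0 0.078 -0.31 -0.89 0 0;0 0 0.078 -0.24 -0.91 0 0;0 0 0.078 -0.17 -0.92 0 0;0 0 0.078 -0.1 -0.93 0 0;0 0 0.078 -0.02 -0.94 0 0"

```text
time_s: 61.45
position: [517.9, 100.3, 211.6]
orientation: [[1.0, 0.014, 0.0], [0.014, -1.0, 0.006], [0.0, -0.006, -1.0]]
wrist_force: [0.4, 0.5, -1.1]
finger_gap: 42.6
```

>>> play_rows --motion "0 0 0.078 0.05 -0.94 0 0;0 0 0.078 0.12 -0.93 0 0;0 0 0.078 0.2 -0.92 0 0;0 0 0.078 0.27 -0.9 0 0;0 0 0.078 0.34 -0.88 0 0;0 0 0.078 0.4 -0.85 0 0;0 0 0.078 0.47 -0.81 0 0;0 0 0 0 0 0 0"

```text
time_s: 62.25
position: [535.9, 39.6, 215.0]
orientation: [[0.833, 0.553, -0.003], [0.553, -0.833, 0.01], [0.003, -0.01, -1.0]]
wrist_force: [-0.4, 0.0, -0.6]
finger_gap: 42.6
```

```bash
python3 kn.py
```

```text
[535.685  40.491 215.08 ] [[0.833, 0.553, -0.003], [0.553, -0.833, 0.011], [0.003, -0.011, -1.0]] [0.765 1.058 0.025] 42.72557433296373
head_knob [238.49 281.89   0.78] [527.611  46.638 244.   ]
head_knob [465.    35.79   0.38] [662.035  34.91  244.   ]
head_hinge [273.31  30.3    0.88] [636.341  98.119 185.   ]
pin_far [350.72 129.98   0.39] [624.68    0.859  99.   ]
pin_far [363.11 135.59   0.22] [627.003 -11.748  99.   ]
pin_near [303.   223.6    0.67] [525.386 -18.647  99.   ]
```

>>> play_rows --motion "-0.011 0 0.04 0.4 -0.85 0 0;0 0 0.078 0.5 -0.8 0 0;0 0 0.078 0.58 -0.75 0 0;0 0 0.078 0.65 -0.68 0 0;0 0 0.078 0.7 -0.63 0 0;0 0 0.078 0.75 -0.57 0 0;0 0 0.078 0.79 -0.51 0 0;0 0 0 0 0 0 0"

```text
time_s: 63.35
position: [575.3, -1.2, 214.3]
orientation: [[0.434, 0.901, -0.013], [0.901, -0.434, -0.002], [-0.008, -0.011, -1.0]]
wrist_force: [-0.8, -0.5, 0.0]
finger_gap: 42.7
```

```bash
python3 kn.py
```

```text
[574.699  -0.527 214.166] [[0.435, 0.9, -0.014], [0.901, -0.435, -0.002], [-0.008, -0.012, -1.0]] [-0.398  0.436 -0.523] 42.93893988154309
head_knob [239.82 283.32   0.59] [565.749   0.455 244.   ]
head_knob [326.09 187.2    0.56] [620.736  28.092 244.   ]
head_hinge [281.4   31.1    0.78] [635.729  97.678 185.   ]
plate_handle [326.5  188.01   0.55] [629.916 -24.687 117.   ]
plate_handle [310.02 161.7    0.44] [625.808   4.162 117.   ]
pin_far [432.28 139.81   0.69] [734.709 -30.277  99.   ]
pin_near [ 37.58 115.58   0.69] [422.749 143.9    99.   ]
```

>>> play_rows --motion "0 -0.013 0.078 0.8 -0.55 0 0;0 0 0.078 0.84 -0.5 0 0;0 0 0.078 0.86 -0.4 0 0;0 0 0.078 0.88 -0.33 0 0;0 0 0.078 0.9 -0.26 0 0;0 0 0 0.8 -0.15 0 0;0 0 0 0 0 0 0"

```text
time_s: 64.35
position: [622.6, -18.0, 214.1]
orientation: [[0.043, 0.999, -0.006], [0.999, -0.043, -0.001], [-0.001, -0.006, -1.0]]
wrist_force: [0.3, 0.4, -1.1]
finger_gap: 42.6
```

```bash
python3 kn.py
```

```text
[622.111 -17.73  214.043] [[0.042, 0.999, -0.006], [0.999, -0.042, -0.001], [-0.001, -0.006, -1.0]] [ 0.022 -0.422  1.277] 42.787752416307605
head_knob [238.28 285.7    0.65] [612.717 -21.46  244.   ]
head_hinge [273.61  29.99   0.68] [635.527  97.831 185.   ]
plate_handle [270.59 196.8    0.84] [632.555 -23.692 117.   ]
pin_far [374.32 193.88   0.97] [734.008 -31.552  99.   ]
pin_far [264.19 169.19   0.35] [627.758  -2.23   99.   ]
pin_near [161.18 190.62   0.91] [526.648 -19.497  99.   ]
pin_near [276.22  32.91   0.19] [641.888 112.04   99.   ]
```

>>> play_rows --motion "0 0 0 0.6 -0.05 0 0;0 0 0 0.5 -0.03 0 0;0 0 0 0.4 0 0 0;0 0 0 0.3 0 0 0;0 0 0 0.3 0 0 0;0 0 0 0 0 0 0"

```text
time_s: 65.25
position: [641.4, -19.3, 213.8]
orientation: [[0.042, 0.999, -0.013], [0.999, -0.042, -0.003], [-0.004, -0.013, -1.0]]
wrist_force: [-1.8, -0.8, 1.2]
finger_gap: 42.6
```

>>> play_rows --motion "0 0 0 0.3 0 0 0;0 0 0 0.3 0 0 0;0 0 0 0.3 0 0 0;0 0 0 0 0 0 0"

```text
time_s: 65.65
position: [640.5, -19.3, 213.2]
orientation: [[0.042, 0.998, -0.039], [0.999, -0.042, -0.005], [-0.007, -0.038, -0.999]]
wrist_force: [0.9, -0.1, 0.6]
finger_gap: 42.7
```

```bash
python3 kn.py
```

```text
[640.772 -19.267 213.107] [[0.042, 0.998, -0.038], [0.999, -0.042, -0.005], [-0.007, -0.038, -0.999]] [-3.286 -0.31   1.708] 42.738389216252614
head_knob [236.8  288.61   0.69] [630.914 -23.869 244.   ]
head_hinge [243.71  31.99   0.94] [636.253  95.939 185.   ]
plate_handle [236.8  286.12   0.34] [ 609.791 -121.609  117.   ]
pin_far [361.42 191.39   0.84] [734.004 -28.656  99.   ]
pin_near [235.11 288.19   0.23] [ 604.716 -138.39    99.   ]
```

The knob is at (631,-24), straight across from the hinge, and the tool is blocked there, so this is the stop. I'll centre the cage, lift clear and check.

>>> play_rows --motion "0 -0.038 0 -0.7 0 0 0;0 0 0 0 0 0 0;0 0 0 0 0 1 -0.2;0 0 0 0 0 2 -0.2;0 0 0 0 0 3 -0.2;0 0 0 0 0 4 -0.2;0 0 0 -2 0 4 -0.2;0 0 -0.1 -4 0 2 -0.2;0 0 -0.1 -4 0 0 -0.2;0 0 0 -4 0 0 -0.2"

```text
time_s: 66.95
position: [504.5, -16.7, 385.9]
orientation: [[0.245, 0.969, 0.026], [0.969, -0.245, 0.001], [0.007, 0.025, -1.0]]
wrist_force: [-0.3, 0.9, 1.1]
finger_gap: 51.4
```

>>> play_rows --motion "0 0 -0.14 -3 0 0 -0.2;0 0 -0.14 -3 0 0 -0.2;0 0 -0.14 -2 0 0 -0.2;0 0 -0.14 0 0 0 -0.2;0 0 0 0 0 0 -0.2;0 0 0 0 0 0 -0.2"

```text
time_s: 67.55
position: [424.1, -14.8, 397.4]
orientation: [[0.733, 0.679, 0.044], [0.68, -0.733, -0.02], [0.019, 0.044, -0.999]]
wrist_force: [0.2, -0.5, 0.7]
finger_gap: 51.0
```

```bash
python3 kn.py; python3 chk.py
python3 - <<'E'
from h import *
w=viewer.camera("wrist");a=viewer.camera("side")
save(w,"fin",1.5)
E
```

```text
[424.317 -14.706 397.449] [[0.733, 0.679, 0.044], [0.68, -0.733, -0.02], [0.019, 0.044, -0.999]] [-0.835 -0.435  0.181] 51.17595414896209
plate_handle [355.99  51.69   0.89] [631.034 -24.576 117.   ]
pin_far [455.42 242.11   0.71] [ 554.62  -401.202   99.   ]
pin_near [299.42 108.29   0.84] [525.392 -22.909  99.   ]
[423.4 -15.  395.9] [ 0.2 -0.2 -0.7] 51.533070901445804
plate_handle 0.96 0.74 (array([627.4, -25.6, 112.6]), [np.float64(3.1463135653137617), np.float64(3.4533998388217206)])
slide_knob 0.72 0.84 (array([ 613.8, -210.3,  -40.8]), [np.float64(27.099078371764957), np.float64(26.34646807089326)])
pin_far 0.98 0.7 (array([733.9, -22.2, 102.3]), [np.float64(0.47731085957888786), np.float64(0.493936791813739)])
pin_near 0.89 0.67 (array([534.7, -14.2, 105.6]), [np.float64(0.4017980440393388), np.float64(0.4691929146836627)])
head_knob 0.95 0.79 (array([625.8, -24.2, 242.1]), [np.float64(2.0075603025319246), np.float64(2.131426429709581)])
head_hinge 0.68 0.85 (array([634.8,  91.8, 187.5]), [np.float64(1.5709569682498852), np.float64(1.8818774157037979)])
W slide_knob [329.  138.9   0.6] [524.9 -97.7  77. ]
W plate_handle [355.5  51.4   0.7] [628.6 -24.4 117. ]
W pin_near [300.7 107.1   0.7] [526.2 -23.4  99. ]
W pin_far [332.7 141.6   0.6] [523.7 -98.4  99. ]
W head_knob [404.8  26.5   0.6] [630.2 -22.4 244. ]
W head_hinge [436.2  82.9   0.3] [ 649.2 -112.7  185. ]
```

View pics/fin.png

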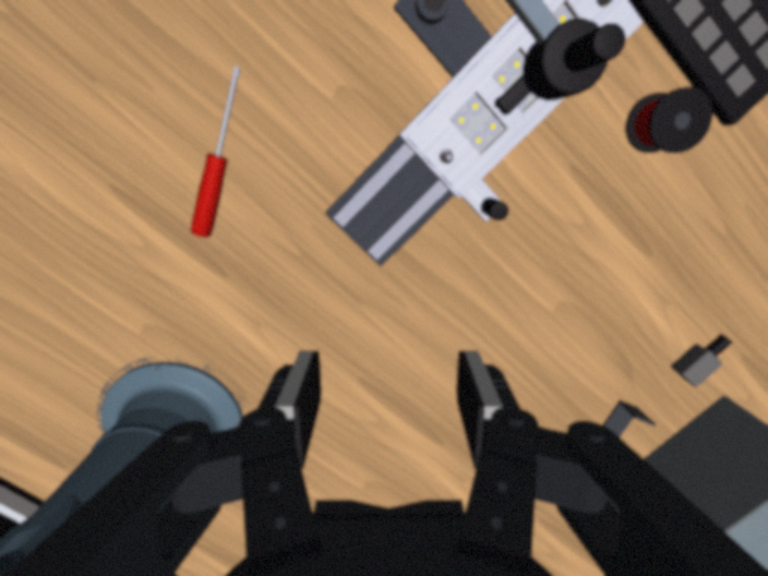

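The final view shows the plate on its pins, lamps in the windows, the carriage away from the robot and the sensor head over the plate's middle at (575,60). The head knob is at (630,-22) and the handle at (630,-24). Hand in.

```bash
python3 -c "
from plant import env
print(env.finish_job())"
```

```text
the job is handed in; nothing more can be done
None
```

The job is done and handed in at about 68 s of the 210 s allowed; no verdict was reported.

**What I did, in order:**
1. I swung the sensor arm to its far stop, where the tool met about 8 N.
2. I laid all three lamps lens up in the three pockets.
3. I lowered the plate level over the guide pins. It came to rest with no side load, and the handle then measured 112–113 mm high against 117 mm nominal; the side cameras also read it low when it lay on nothing but the pins.
4. I pushed the carriage away by its knob until it stopped at about 8 N.
5. I swung the sensor arm to its other stop.

**Last checks:** The tool was clear of everything and the wrist force was near zero. The final picture shows the lamps under the plate's windows and a pin through its hole. The head knob is at about (630, -22) mm, over the plate handle at about (630, -24) mm.

**What disagreed:**
- **Carriage travel:** It moved only about 84 mm, not 100. The 8 N block, the hinge position and the base centre all put it at the end stop, so it must have started about 15 mm along. I did not read the joint itself.
- **Network readings:** A few were plainly wrong, such as the scene and side cameras' last slide-knob position, and I set them aside after holding them against the other views.

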